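# Deal one lifter cassette from the drum feeder and lay it in the second course

### The arm

A 7-joint arm with a two-finger parallel gripper is mounted at the origin on the work surface. World frame = base frame: x ahead of the robot, y to its left, z up, the work surface at z = 0. Lengths are in m, angles in rad, forces in N, time in s.
With the tool pointing down it reaches from about 0.425 to 1.025 m from the base axis. Payload 3.6 kg.
Tool frame: the origin (TCP) lies midway between the tips of the shut fingers; the grasp point (between the pads) lies 19 mm behind it; x points along the fingers, y is the direction in which the jaws open and shut, and the axes are right-handed (so a half turn about x gives the same grasp; the last joint's range is limited). The gripper opens to 85 mm and grips with 20 to 120 N. Pads are 22 mm wide; open, the fingers measure 114 mm over their backs; the gripper's body (76 mm by 85 mm) begins 54 mm behind the grasp point. The pads swing forward as they close: fully open they stand 13 mm farther back than shut.
Start: joints at [1.22, 0.591, 0.048, 1.609, -0.033, 0.943, -0.034], TCP at [0.184, -0.701, 0.231] pointing down, gripper open.
Joint ranges: [-2.69, 2.69], [-0.47, 2.24], [-1.27, 1.36], [0.19, 2.51], [-1.53, 4.68], [0.08, 2.07], [-3.09, 3.09]. Speed limits (rad/s): [2.57, 2.57, 3.14, 3.14, 3.14, 3.14, 3.14].

### API

Orientations are given as a unit quaternion [w, x, y, z].
In Python, from workcell import r, capture, order gives the robot as it stands. The module is installed in compiled form; this text tells all that it offers.
- The arm moves only by the tool drive_tool, never from a script. Its argument "motion" is one flat list of numbers, 7 for each row, row after row: the turn, a rotation vector about the tool's x, y, z in rad, then the shift along the tool's x, y, z in cm, then the gripper command: -1 is shut, 1 is fully open, values between are in proportion. A call has exactly 8 rows; each row is the pose to reach, as a shift and turn from the pose commanded when the call began, along the tool's axes at that moment; what a row does not reach only later rows make up. A row lasts 1/12 s, in which the tool goes at most 41.7 mm and 7.16 degrees, less where a joint would pass 70% of its speed; a pose out of reach is approached as far as the arm can. A call with a gripper value outside its range is refused whole. The fingers move at their own pace and stop on an object; "newtons" is the grip in N (left out, the last holds). Time passes only in rows, so rows that repeat a pose let the fingers close, or fill a call up. It gives the time, the measured TCP pose, the force and the opening at its end, in the units of the state.
- r.get_obs(): the state, without advancing time (a new reading comes with each control period).
- capture(name): name is "side" or "top" or "wrist"; returns a dict with "image" (384x512x3 uint8, red, green, blue), "fx", "fy", "cx", "cy" (pixels), "position" and "orientation" of the camera in the world; the wrist camera has in their place "T_tool_cam" (4x4, takes a point from camera to tool coordinates, whose origin is the TCP and whose axes are the tool frame's). Camera axes: x right, y up, looking along -z (the intrinsics and any distortion apply to the point x, -y, -z); pixel columns grow to the right and rows downward; lengths in m; the calibration is good to about 2 mm. A picture is of the moment at which its call begins: read the wrist's pose just before it. There is no depth.
- order.finish_job(): hands the job in, once; it reports no verdict.
The state is a dict: "t": time; "qpos": joint angles; "qvel": joint speeds; "tau": joint torques, N m; "tool_pos": TCP position; "tcp_rot": TCP orientation; "wrist_force": force on the tool from outside, world axes, zero at the start; "moment": the same for the moment, N m; "opening": finger opening in m.
Only numpy, scipy, OpenCV 4.12 (cv2) and the standard library are available. Lean on these libraries where they do the work, as an engineer would, in place of code of your own. Each camera call takes 0.05 s, during which the arm holds its last target.

### The job

Slowly turn the feeder's crank, over the top towards the catch tray, until one white cassette, and only one, drops out into the tray; the other must stay in the drum. Then take that cassette out of the tray and lay it in the bare place of the second course on the rubber mat in running bond: flat, in line with the row and centred over the joint of the two cassettes below, without shifting those already laid. Leave everything else in the drawer as it is.

Things in the scene. Friction and masses are not known exactly. Their poses are not given: they have to be found in the camera images.
- feeder: rotary feeder, fixed: pocketed drum on a level axle, smooth 23 degree chute, catch tray in front. Origin: centre of its underside; x from tray to drum, y along the axle, z up. Base plate 265 x 128 mm, its upper face (tray floor) at z 4 mm. The drum's near edge is at x 11 mm, its top at z 204 mm: keep a gripper's body clear of it
- tray_c (a point): centre of a cassette that has dropped and slid down to the catch tray's front lip: flat, along the feeder's y, give or take 11 mm in y, 20 mm in x, 0.25 rad. The lip, at feeder x -128 mm, is 22 mm above the tray floor with a 50 mm gap in its middle for a finger; the side walls are 100 mm apart, top at z 34 mm, beside the chute z 84 mm
- drum (a joint): turn of the drum (rad), 0 at the start, growing as its top comes over towards the tray; stops at 0 and 6.2. Six open pockets, 1.047 apart. At 0 one cassette lies in the top pocket, one in the pocket behind; front ones are empty. The first slides out at about 1.6 to 1.8, the second 1.0 later: stop once the first is out, by 2.1. Slowly: about 0.5 rad/s, never over 2
- drum_c (a point): centre of the drum, on its axle, at feeder x 85, y 0, z 130 mm; outer radius 74 mm. The drum stays where it is left (friction 0.18 N m)
- crank_c (a point): middle of the crank's grip, a black rod 18 mm thick, 68 mm long, parallel to the axle, on the feeder's -y side, 108 mm from the drum's middle and 55 mm from the axle. At drum 0 it stands 60 degrees above level on the side away from the tray; it turns with the drum, over the top, towards the tray. Needs about 4 N. Can be pinched from above, fingers either side; turns in the fingers
- block1_c (a point): white plastic lifter cassette, a plain block 24 x 80 x 24 mm, about 60 g, a thin grey band near each end; point at its centre, y along its length, z up as it starts. This one starts in the drum's top pocket and is the first to drop
- block2_c (a point): white plastic lifter cassette, a plain block 24 x 80 x 24 mm, about 60 g, a thin grey band near each end; point at its centre, y along its length, z up as it starts. This one starts in the pocket behind and must stay in the drum
- stow: black rubber stowage mat, 75 x 290 x 6 mm, fixed on the drawer floor; origin centre of its underside, y along the row of cassettes that stands on it
- low_left_c (a point): white plastic lifter cassette, a plain block 24 x 80 x 24 mm, about 60 g, a thin grey band near each end; point at its centre, y along its length, z up as it starts; loose, bottom course, at the mat's +y end
- low_mid_c (a point): white plastic lifter cassette, a plain block 24 x 80 x 24 mm, about 60 g, a thin grey band near each end; point at its centre, y along its length, z up as it starts; loose, bottom course, middle. The three are laid end to end along the mat's y with 6 mm gaps, tops 30 mm above the drawer floor
- low_right_c (a point): white plastic lifter cassette, a plain block 24 x 80 x 24 mm, about 60 g, a thin grey band near each end; point at its centre, y along its length, z up as it starts; loose, bottom course, at the mat's -y end
- laid_c (a point): white plastic lifter cassette, a plain block 24 x 80 x 24 mm, about 60 g, a thin grey band near each end; point at its centre, y along its length, z up as it starts; loose, already laid in the second course, centred over one of the two gaps of the bottom course (43 mm from the middle)
- bare_c (a point): the point where the centre of the new cassette belongs: in the second course, centred over the other gap, 42 mm above the drawer floor; y along the row. It leaves a 6 mm gap to the cassette already laid
- bottle: green glass reagent bottle, 60 mm diameter, 130 mm tall, standing; a bystander; origin at its underside
- magnifier: silver hand magnifier lying flat, 86 mm round lens and 98 mm handle; a bystander; origin between lens and handle
- frame_a: white plastic lift backing frame, 92 x 120 x 6 mm, flat; a bystander; origin at its underside
- frame_b: the other such frame; a bystander; origin at its underside
- tube: zinc brush tube lying down, 150 mm long, 27 mm diameter; a bystander; origin at its underside
- tape: clear ring of lifting tape lying flat, 84 mm outside, 25 mm high; a bystander; origin at its underside

How it is judged:
By the outcome, as a careful person would: the job done as asked, in the order asked, and still so for the second after the job is handed in, with the robot touching nothing.
It also fails if it takes over 58 s, if anything falls off the work surface, if the arm or the gripper's body presses on something with over 40 N, if the wrist force passes 120 N, or if a joint passes its speed limit or range.

## Working session

There is one attempt and no reset: what is moved stays moved. The work goes in short steps, Python scripts to look and compute and a tool call to move; the robot and the scene stay as the last step left them, time stands still between calls to the robot, and variables do not carry over. Pictures are saved under pics/ and viewed, and the job is handed in when it is done.

Besides the shell and the picture viewer there is one more tool, called after ">>>" by a JSON object that holds its "op" and its "data". drive_tool: Moves the arm, as the interface text tells. Its arguments: {"type":"object","properties":{"motion":{"type":"array"},"newtons":{"type":"number"}},"required":["motion"]}

```bash
mkdir -p pics; cat > h.py <<'E'
import numpy as np, cv2
from scipy.spatial.transform import Rotation as R
from workcell import r, capture, order
def rot(q): return R.from_quat([q[1],q[2],q[3],q[0]])
def save(n,c): cv2.imwrite(f'pics/{n}.png',cv2.cvtColor(c['image'],cv2.COLOR_RGB2BGR))
def cam(c,o=None):
    if 'T_tool_cam' in c:
        T=np.eye(4);T[:3,:3]=rot(o['tcp_rot']).as_matrix();T[:3,3]=o['tool_pos']
        M=T@np.array(c['T_tool_cam']); return M[:3,:3],M[:3,3]
    return rot(c['orientation']).as_matrix(),np.array(c['position'])
E
python3 - <<'E'
from h import *
o=r.get_obs(); print(o)
import pickle
D={}
for n in['side','top','wrist']:
    c=capture(n); save(n+'0',c); D[n]=(c,o)
    print(n,{k:v for k,v in c.items() if k!='image'})
pickle.dump(D,open('d0.pkl','wb'))
E
```

```text
{'t': 0.0, 'qpos': array([ 1.22049887,  0.5921152 ,  0.04828618,  1.60983173, -0.03329527,
        0.94269607, -0.03370906]), 'qvel': array([-1.15968998e-03,  5.69624230e-05,  4.87748532e-04, -8.21873966e-04,
        6.84985521e-04,  2.27997657e-03,  8.22274003e-04]), 'tau': array([ 7.60608600e-04, -5.48690522e+01,  1.54655535e+00, -1.98121190e+01,
        9.40077327e-03,  8.63077497e-03, -5.20529582e-06]), 'tool_pos': array([ 0.18394159, -0.70041998,  0.23013989]), 'tcp_rot': array([-0.08979144, -0.70113709, -0.091353  ,  0.70142634]), 'wrist_force': array([ 0.04919284,  0.18363881, -0.82310284]), 'moment': array([ 0.02160486, -0.0298512 ,  0.02439954]), 'opening': 0.08517065284401605}
side {'fx': 406.58597098255495, 'fy': 406.58597098255495, 'cx': 253.35867048443598, 'cy': 197.7964335880446, 'position': array([ 0.13867188, -0.65566292,  1.0021794 ]), 'orientation': array([ 0.90150311,  0.33545294, -0.1021351 , -0.25363734])}
top {'fx': 484.41857076696226, 'fy': 484.41857076696226, 'cx': 252.5642592758642, 'cy': 197.95649481665257, 'position': array([ 0.22238873, -0.01842219,  1.51424389]), 'orientation': array([ 0.71371967,  0.0782242 , -0.07521503, -0.69197392])}
wrist {'fx': 269.1512690530785, 'fy': 269.1512690530785, 'cx': 250.9628214954826, 'cy': 188.4379889359904, 'T_tool_cam': array([[-5.00443655e-05,  3.20037392e-01, -9.47404911e-01,
        -1.43091565e-01],
       [ 9.99999998e-01,  4.56854394e-05, -3.73898384e-05,
         4.14057793e-04],
       [ 3.13164632e-05, -9.47404911e-01, -3.20037394e-01,
        -8.19848302e-02],
       [ 0.00000000e+00,  0.00000000e+00,  0.00000000e+00,
         1.00000000e+00]])}
```

View pics/side0.png

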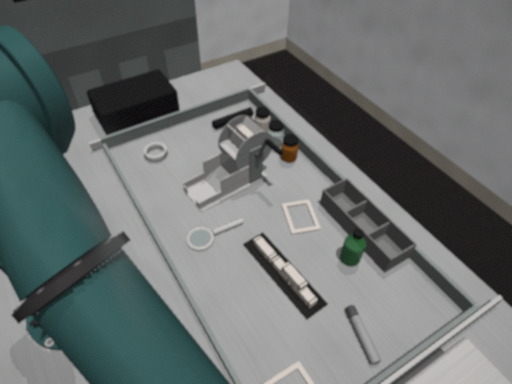

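View pics/top0.png

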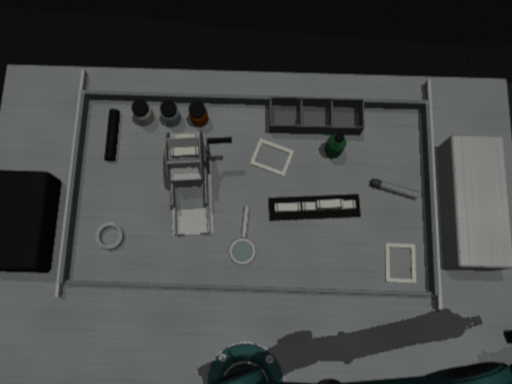

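View pics/wrist0.png

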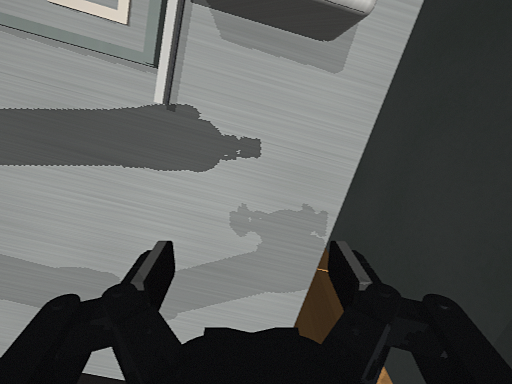

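```bash
python3 - <<'E'
import cv2
a=cv2.imread('pics/top0.png'); b=cv2.imread('pics/side0.png')
def z(im,x0,y0,w,h,s,n):
    c=cv2.resize(im[y0:y0+h,x0:x0+w],None,fx=s,fy=s,interpolation=cv2.INTER_CUBIC)
    c=cv2.convertScaleAbs(c,alpha=1.3)
    for i in range(0,w,10): cv2.putText(c,str(x0+i),(i*s,8),0,.3,(0,255,255),1); cv2.line(c,(i*s,8),(i*s,14),(0,255,255),1)
    for i in range(0,h,10): cv2.putText(c,str(y0+i),(0,i*s+4),0,.3,(0,255,255),1)
    cv2.imwrite(f'pics/{n}.png',c)
z(a,150,110,100,135,4,'t_feed'); z(a,260,185,110,40,7,'t_mat')
z(b,175,95,130,115,5,'s_feed'); z(b,235,225,100,95,6,'s_mat')
E
```

```text
(no output)
```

View pics/t_feed.png

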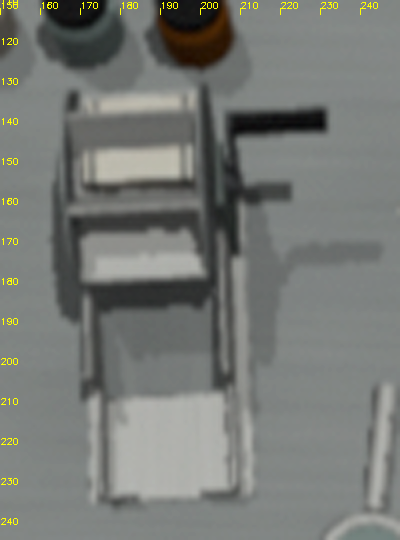

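View pics/t_mat.png

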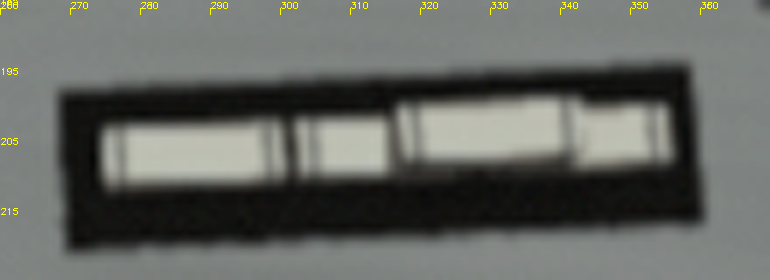

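View pics/s_feed.png

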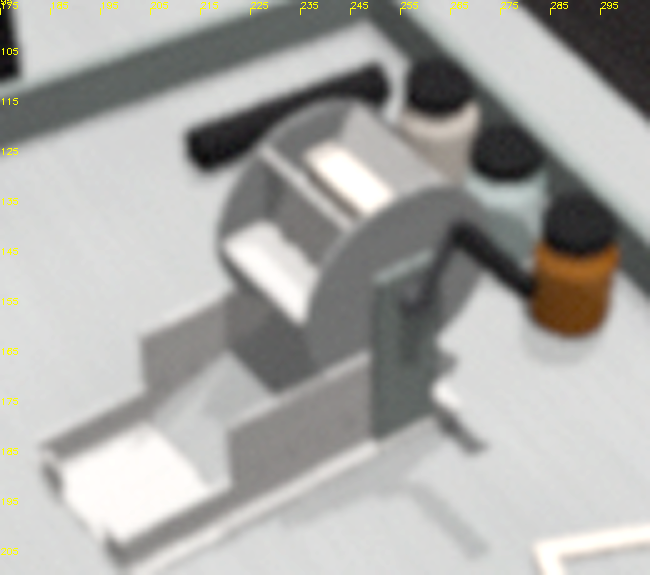

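View pics/s_mat.png

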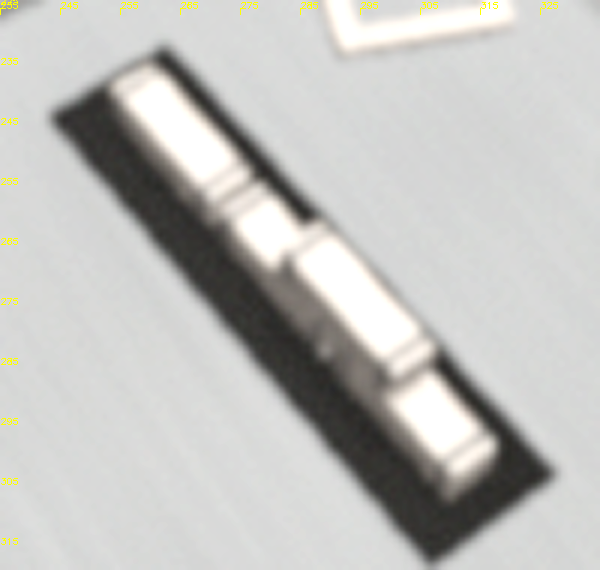

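```bash
cat >> h.py <<'E'
import pickle
from scipy.optimize import least_squares
def proj(c,P,o=None):
    Rm,t=cam(c,o); p=(np.atleast_2d(P)-t)@Rm
    return np.c_[c['fx']*p[:,0]/-p[:,2]+c['cx'], c['cy']+c['fy']*p[:,1]/p[:,2]]
def ray(c,uv,o=None):
    Rm,t=cam(c,o); d=Rm@np.array([(uv[0]-c['cx'])/c['fx'],-(uv[1]-c['cy'])/c['fy'],-1]); return t,d/np.linalg.norm(d)
def onz(c,uv,z,o=None):
    t,d=ray(c,uv,o); return t+d*(z-t[2])/d[2]
def pose(p,L): return R.from_euler('z',p[3]).apply(np.atleast_2d(L))+p[:3]
E
cat > fit.py <<'E'
from h import *
D=pickle.load(open('d0.pkl','rb')); T=D['top'][0]; S=D['side'][0]
def fit(obs,p0):
    def f(p): return np.concatenate([(proj(c,pose(p,L)) [0]-uv) for c,L,uv in obs])
    s=least_squares(f,p0,loss='soft_l1'); print('pose',s.x.round(4),'\n',s.fun.reshape(-1,2).round(1).tolist()); return s.x
g=lambda y:(.1125,y,.1776)
F=fit([(T,(-.1325,.064,.004),(172.7,235.5)),(T,(-.1325,-.064,.004),(213,235)),(S,(-.1325,-.064,.004),(200.5,209)),
 (T,g(-.074),(207.5,140.3)),(T,g(-.142),(231.5,139.8)),(S,g(-.074),(266,142)),(S,g(-.142),(281,152.5))],[.4,.1,0,0])
M=fit([(T,(.0375,.145,.006),(268.3,198)),(T,(.0375,-.145,.006),(358.5,194.3)),(T,(-.0375,-.145,.006),(360.5,216.5)),(T,(-.0375,.145,.006),(269.8,220)),
 (S,(.0375,.145,.006),(262.5,232.8)),(S,(.0375,-.145,.006),(327,303.5)),(S,(-.0375,-.145,.006),(307,318.5)),(S,(-.0375,.145,.006),(243.5,244.5))],[.5,0,0,0])
pickle.dump((F,M),open('fm.pkl','wb'))
for n,c in(('t',T),('s',S)):
    im=cv2.cvtColor(c['image'],cv2.COLOR_RGB2BGR); 
    im=cv2.resize(im,None,fx=4,fy=4,interpolation=cv2.INTER_CUBIC)
    def dot(p,L,col):
        for u in proj(c,pose(p,L)): cv2.circle(im,tuple(int(v) for v in u*4+1.5),3,col,-1)
    a=np.linspace(0,2*np.pi,40)
    for y in(-.05,.05): dot(F,np.c_[.085+.074*np.cos(a),0*a+y,.13+.074*np.sin(a)],(0,0,255))
    dot(F,[(x,y,.004) for x in(-.1325,.1325) for y in(-.064,.064)],(0,255,0)); dot(F,[(-.128,y,.026) for y in(-.05,-.025,.025,.05)],(255,0,255))
    dot(F,[g(y) for y in(-.074,-.108,-.142)],(255,255,0))
    for y in(-.043,.043): dot(M,[(x,y+s,z) for x in(-.012,.012) for s in(-.04,.04) for z in(.054,)],(0,0,255) if y<0 else (0,255,0))
    for y in(-.086,0,.086): dot(M,[(x,y+s,z) for x in(-.012,.012) for s in(-.04,.04) for z in(.03,)],(255,0,0))
    if n=='t': cv2.imwrite('pics/ot.png',im[110*4:245*4,150*4:370*4][:, :])
    else: cv2.imwrite('pics/os.png',im[95*4:325*4,175*4:335*4])
E
python3 fit.py; python3 - <<'E'
import cv2
a=cv2.imread('pics/ot.png');print(a.shape);cv2.imwrite('pics/ot.png',cv2.resize(a,(780,int(780*a.shape[0]/a.shape[1]))))
a=cv2.imread('pics/os.png');cv2.imwrite('pics/os2.png',a[:560,:]);
cv2.imwrite('pics/os3.png',a[500:])
E
```

```text
pose [0.5635 0.1897 0.0022 0.0865] 
 [[-0.7, 0.4], [-0.2, -1.4], [0.5, 1.6], [0.7, 0.7], [0.1, -0.0], [0.3, -1.8], [-0.7, 0.0]]
pose [ 0.5327 -0.2032 -0.0026  0.0757] 
 [[-0.4, -0.5], [-0.1, -0.8], [0.1, 0.0], [-0.6, 0.6], [0.2, -0.5], [1.1, 0.7], [-0.2, 1.3], [-1.1, -0.3]]
(540, 880, 3)
```

View pics/ot.png

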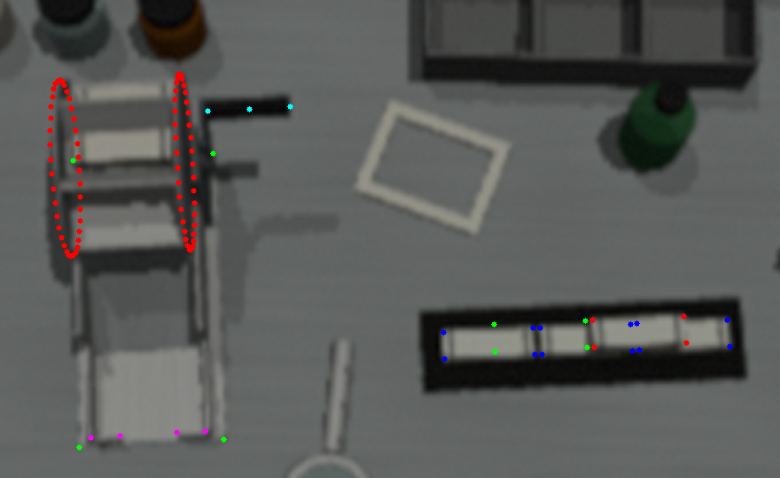

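View pics/os2.png

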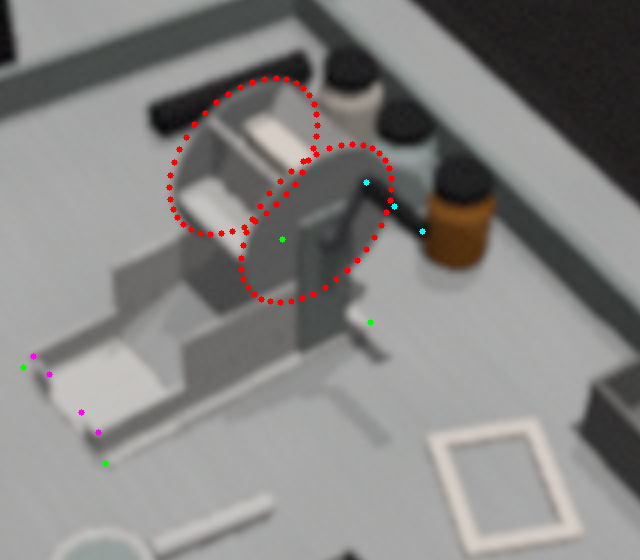

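View pics/os3.png

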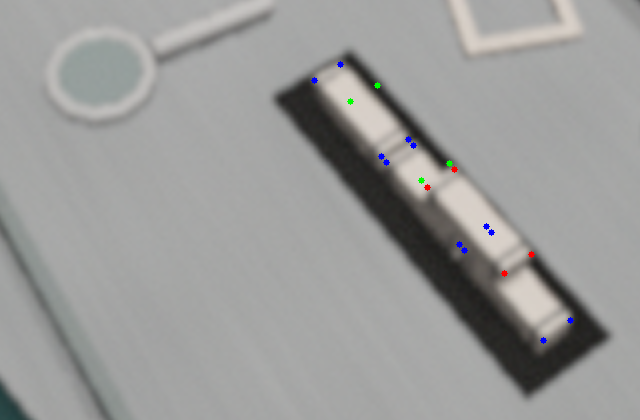

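```bash
cat >> h.py <<'E'
# tool down: x=-z world; jaw axis y at world heading psi
def down(psi):
    y=np.array([np.cos(psi),np.sin(psi),0]);x=np.array([0,0,-1.]);return R.from_matrix(np.c_[x,y,np.cross(x,y)])
def delta(o,P,Rt):
    R0=rot(o['tcp_rot']); rv=(R0.inv()*Rt).as_rotvec(); sh=R0.inv().apply(np.array(P)-o['tool_pos'])*100
    return rv.round(4),sh.round(2)
E
python3 - <<'E'
from h import *
F,M=pickle.load(open('fm.pkl','rb'))
o=r.get_obs(); print(rot(o['tcp_rot']).as_matrix().round(3))
for th in(0,1,1.9):
    a=np.pi/3+th; print(th,pose(F,(.085+.055*np.cos(a),-.108,.13+.055*np.sin(a))))
print('bare',pose(M,(0,.043,.042)),'tray',pose(F,(-.116,0,.016)))
for psi in(F[3],F[3]+np.pi): print(delta(o,(.46,-.28,.34),down(psi)))
for psi in(F[3],F[3]+np.pi): print(delta(o,pose(F,(.1125,-.108,.26))[0],down(psi)))
E
```

```text
[[-0.001  0.254 -0.967]
 [ 0.002 -0.967 -0.254]
 [-1.    -0.002  0.   ]]
0 [[0.68488477 0.09185096 0.17979525]]
1 [[0.6323599  0.08729455 0.18103966]]
1.9 [[0.60372551 0.08481059 0.14278837]]
bare [[ 0.52949519 -0.16028806  0.03937025]] tray [[0.44790601 0.17969922 0.01816385]]
(array([-1.4005e+00, -1.1000e-03,  1.5000e-03]), array([-10.91, -33.69, -37.38]))
(array([1.7411e+00, 1.6000e-03, 1.2000e-03]), array([-10.91, -33.69, -37.38]))
(array([-1.4005e+00, -1.1000e-03,  1.5000e-03]), array([ -3.08, -63.93, -68.58]))
(array([1.7411e+00, 1.6000e-03, 1.2000e-03]), array([ -3.08, -63.93, -68.58]))
```

>>> {"op": "drive_tool", "data": {"motion": [-1.4, 0, 0, -10.9, -33.7, -37.4, 1, -1.4, 0, 0, -10.9, -33.7, -37.4, 1, -1.4, 0, 0, -10.9, -33.7, -37.4, 1, -1.4, 0, 0, -10.9, -33.7, -37.4, 1, -1.4, 0, 0, -10.9, -33.7, -37.4, 1, -1.4, 0, 0, -10.9, -33.7, -37.4, 1, -1.4, 0, 0, -10.9, -33.7, -37.4, 1, -1.4, 0, 0, -10.9, -33.7, -37.4, 1]}}

```text
t: 0.82
tool_pos: [0.3633, -0.4269, 0.3021]
tcp_rot: [-0.417, -0.571, -0.417, 0.571]
wrist_force: [0.9, -0.0, -0.4]
opening: 0.0855
```

```bash
python3 - <<'E'
from h import *
o=r.get_obs(); print(delta(o,(.52,-.20,.30),down(.0757)))
E
```

```text
(array([-3.837e-01,  1.000e-04,  4.000e-04]), array([  0.21,   8.06, -26.37]))
```

>>> {"op": "drive_tool", "data": {"motion": [-0.384, 0, 0, 0.2, 8.1, -26.4, 1, -0.384, 0, 0, 0.2, 8.1, -26.4, 1, -0.384, 0, 0, 0.2, 8.1, -26.4, 1, -0.384, 0, 0, 0.2, 8.1, -26.4, 1, -0.384, 0, 0, 0.2, 8.1, -26.4, 1, -0.384, 0, 0, 0.2, 8.1, -26.4, 1, -0.384, 0, 0, 0.2, 8.1, -26.4, 1, -0.384, 0, 0, 0.2, 8.1, -26.4, 1]}}

```text
t: 1.48
tool_pos: [0.5254, -0.195, 0.3003]
tcp_rot: [0.52, 0.481, 0.52, -0.477]
wrist_force: [-0.5, 0.6, -0.3]
opening: 0.0855
```

```bash
python3 - <<'E'
from h import *
o=r.get_obs(); c=capture('wrist'); save('w1',c); pickle.dump((c,o),open('w1.pkl','wb')); print(o['tool_pos'],o['qvel'].round(3),o['qpos'].round(2))
E
```

```text
[ 0.5254218  -0.1949839   0.30031334] [ 0.058 -0.01   0.079  0.021  0.037  0.026  0.06 ] [ 0.62  0.33 -0.44  1.9   0.17  0.94  0.18]
```

View pics/w1.png

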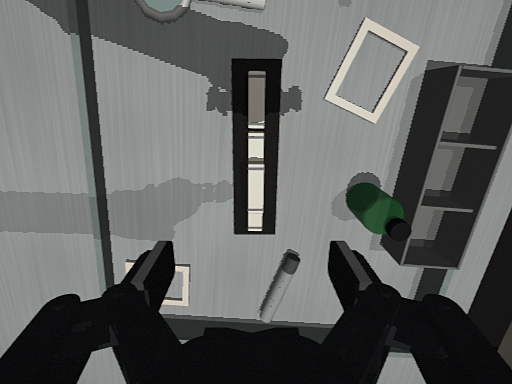

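```bash
cat >> h.py <<'E'
def zoom(im,x0,y0,w,h,s,n):
    im=cv2.cvtColor(im,cv2.COLOR_RGB2BGR)
    c=cv2.resize(im[y0:y0+h,x0:x0+w],None,fx=s,fy=s,interpolation=cv2.INTER_CUBIC)
    for i in range(0,w,10): cv2.putText(c,str(x0+i),(i*s,8),0,.3,(0,0,255),1); cv2.line(c,(i*s,8),(i*s,14),(0,0,255),1)
    for i in range(0,h,10): cv2.putText(c,str(y0+i),(0,i*s+4),0,.3,(0,0,255),1)
    cv2.imwrite(f'pics/{n}.png',c)
E
python3 - <<'E'
from h import *
c,o=pickle.load(open('w1.pkl','rb')); zoom(c['image'],220,50,75,195,3,'w1z')
zoom(c['image'],225,55,65,100,6,'w1a');zoom(c['image'],225,145,65,95,6,'w1b')
F,M=pickle.load(open('fm.pkl','rb'))
print(proj(c,pose(M,[(x,y,.006) for x in(-.0375,.0375) for y in(-.145,.145)]),o).round(1))
E
```

```text
[[233.3 234.2]
 [230.3  59.6]
 [274.3 234.3]
 [280.7  60. ]]
```

View pics/w1a.png

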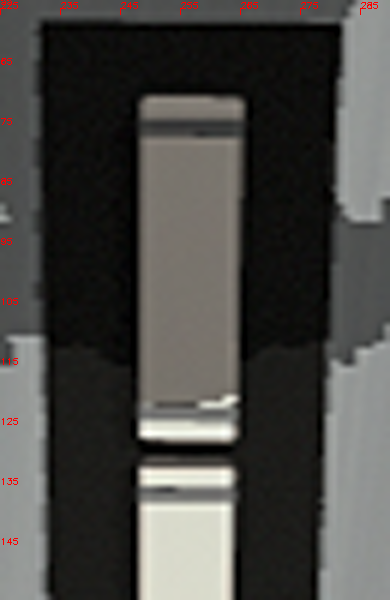

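View pics/w1b.png

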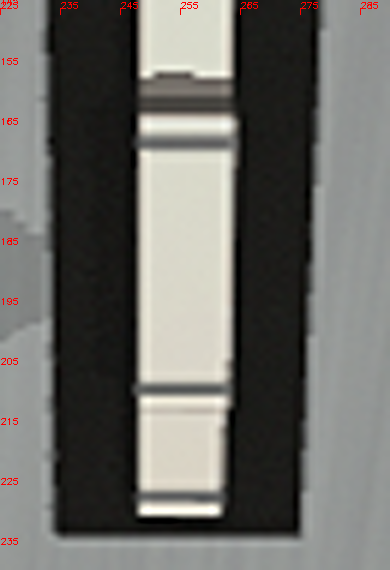

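```bash
python3 - <<'E'
from h import *
F,M=pickle.load(open('fm.pkl','rb'))
o=r.get_obs(); P=pose(F,(.1125,-.112,0))[0];P[2]=.30; print(P,delta(o,P,down(F[3])))
E
```

```text
[0.68523046 0.08786592 0.3       ] (array([-0.009 , -0.0015, -0.0011]), array([  0.05,  18.36, -27.31]))
```

>>> {"op": "drive_tool", "data": {"motion": [-0.009, 0, 0, 0, 2.5, -4, 1, -0.009, 0, 0, 0, 5, -8, 1, -0.009, 0, 0, 0, 8, -12, 1, -0.009, 0, 0, 0, 11, -16, 1, -0.009, 0, 0, 0, 13.5, -20, 1, -0.009, 0, 0, 0, 16, -24, 1, -0.009, 0, 0, 0, 18.4, -27.3, 1, -0.009, 0, 0, 0, 18.4, -27.3, 1]}}

```text
t: 2.2
tool_pos: [0.6865, 0.0826, 0.2993]
tcp_rot: [0.519, 0.48, 0.519, -0.481]
wrist_force: [1.3, 0.4, -0.2]
opening: 0.0857
```

```bash
python3 - <<'E'
from h import *
o=r.get_obs(); c=capture('wrist'); save('w2',c); pickle.dump((c,o),open('w2.pkl','wb')); print(o['tool_pos'],o['qvel'].round(3),o['qpos'].round(2))
F,M=pickle.load(open('fm.pkl','rb'))
print(proj(c,pose(F,[(.1125,y,.1776) for y in(-.074,-.108,-.142)]),o).round(1))
E
```

```text
[0.68653104 0.0826335  0.29930867] [-0.632  0.369  0.042 -0.632  0.126  0.286 -0.521] [ 0.12  0.52 -0.47  1.61  0.26  1.07 -0.34]
[[250.1 139.4]
 [250.5 173.2]
 [250.8 204.4]]
```

View pics/w2.png

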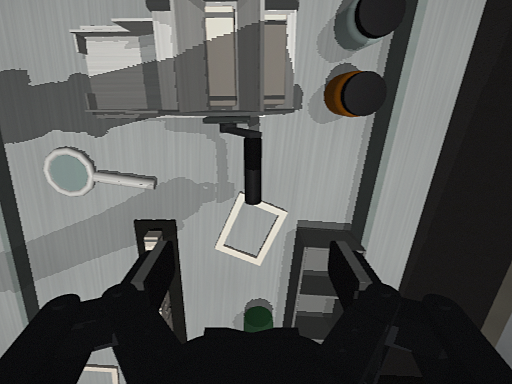

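```bash
python3 - <<'E'
from h import *
F,M=pickle.load(open('fm.pkl','rb'))
o=r.get_obs(); c=capture('wrist'); save('w3',c); zoom(c['image'],190,90,120,130,5,'w3z'); pickle.dump((c,o),open('w3.pkl','wb')); print(o['t'],o['tool_pos'],o['qvel'].round(3))
print(proj(c,pose(F,[(.1125,y,.1776) for y in(-.074,-.108,-.142)]),o).round(1))
P=pose(F,(.1135,-.112,0))[0];P[2]=.161; print(P,delta(o,P,down(F[3])))
E
```

```text
2.25 [0.68933266 0.09307996 0.29966935] [ 0.036 -0.045 -0.042  0.069 -0.042 -0.014  0.098]
[[246.1 150.8]
 [246.3 183.7]
 [246.5 214.3]]
[0.68622672 0.08795235 0.161     ] (array([ 0.0001, -0.0082, -0.0047]), array([13.86, -0.42,  0.6 ]))
```

View pics/w3z.png

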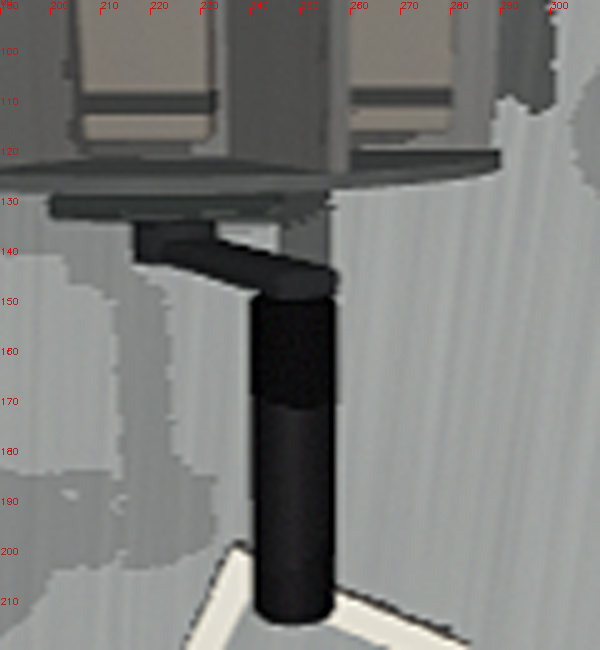

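>>> {"op": "drive_tool", "data": {"motion": [0, -0.008, -0.005, 2.8, -0.3, 0.5, 1, 0, -0.008, -0.005, 5.6, -0.3, 0.5, 1, 0, -0.008, -0.005, 8.4, -0.3, 0.5, 1, 0, -0.008, -0.005, 11.2, -0.3, 0.5, 1, 0, -0.008, -0.005, 13.0, -0.3, 0.5, 0.5, 0, -0.008, -0.005, 13.9, -0.3, 0.5, 0, 0, -0.008, -0.005, 13.9, -0.3, 0.5, -0.3, 0, -0.008, -0.005, 13.9, -0.3, 0.5, -0.4], "newtons": 20}}

```text
t: 2.97
tool_pos: [0.6834, 0.0759, 0.161]
tcp_rot: [0.52, 0.477, 0.518, -0.484]
wrist_force: [0.1, -0.2, -0.1]
opening: 0.0386
```

```bash
python3 - <<'E'
from h import *
o=r.get_obs(); c=capture('wrist'); save('w4',c); print(o['t'],o['tool_pos'],o['opening'],o['wrist_force'])
E
```

```text
2.9667 [0.68343226 0.07587581 0.16097068] 0.038637597607574056 [ 0.08103996 -0.22130864 -0.12909783]
```

View pics/w4.png

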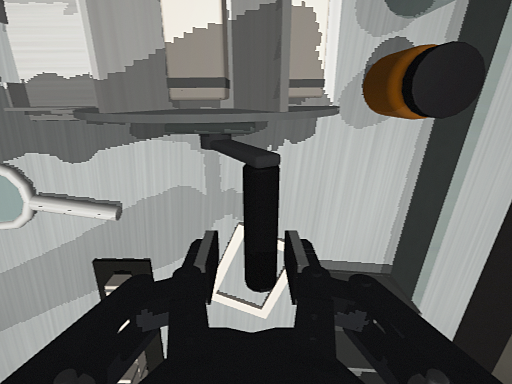

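```bash
python3 - <<'E'
from h import *
F,M=pickle.load(open('fm.pkl','rb'))
o=r.get_obs(); c=capture('wrist'); print(o['tool_pos'],rot(o['tcp_rot']).as_matrix().round(3).tolist())
print(proj(c,pose(F,[(.1125,y,.1776) for y in(-.074,-.108,-.142)]),o).round(1))
a=onz(c,(261.5,165),.1776,o); b=onz(c,(261,285),.1776,o); print(a,b, 'feeder frame', R.from_euler('z',-F[3]).apply(np.array([a,b])-F[:3]))
print(delta(o,o['tool_pos'],down(F[3])))
E
```

```text
[0.68417874 0.07652132 0.16199462] [[-0.002, 0.997, 0.078], [-0.008, 0.078, -0.997], [-1.0, -0.003, 0.008]]
[[254.6 169.7]
 [254.9 233. ]
 [255.1 287. ]]
[0.68514734 0.12773367 0.1776    ] [0.69121945 0.05783436 0.1776    ] feeder frame [[ 0.11586268 -0.07227423  0.17543615]
 [ 0.11587116 -0.14243679  0.17543615]]
(array([-0.0086,  0.0082,  0.0031]), array([0., 0., 0.]))
```

>>> {"op": "drive_tool", "data": {"motion": [-0.009, 0.008, 0.003, 0, 0.25, 0, -0.4, -0.009, 0.008, 0.003, 0, 0.5, 0, -0.4, -0.009, 0.008, 0.003, 0, 0.5, 0, -1, -0.009, 0.008, 0.003, 0, 0.5, 0, -1, -0.009, 0.008, 0.003, 0, 0.5, 0, -1, -0.009, 0.008, 0.003, 0, 0.5, 0, -1, -0.009, 0.008, 0.003, 0, 0.5, 0, -1, -0.009, 0.008, 0.003, 0, 0.5, 0, -1], "newtons": 20}}

```text
t: 3.73
tool_pos: [0.6886, 0.0773, 0.1621]
tcp_rot: [0.521, 0.477, 0.521, -0.478]
wrist_force: [-1.0, -1.4, 5.5]
opening: 0.0168
```

```bash
python3 - <<'E'
from h import *
F,M=pickle.load(open('fm.pkl','rb'))
for i in range(2):
  o=r.get_obs(); c=capture('wrist')
save('w5',c); print(o['t'],o['tool_pos'],o['opening'],o['wrist_force'],o['qvel'].round(2))
R0=rot(o['tcp_rot']);print(R0.as_matrix().round(3).tolist())
print('TCP in feeder',R.from_euler('z',-F[3]).apply(o['tool_pos']-F[:3]))
E
```

```text
3.7833 [0.68855805 0.0772602  0.16211352] 0.01724558268479768 [-1.87445315 -0.73513014  4.82769335] [ 0. -0.  0.  0.  0. -0. -0.]
[[-0.001, 0.996, 0.087], [-0.001, 0.087, -0.996], [-1.0, -0.001, 0.001]]
TCP in feeder [ 0.11489856 -0.12285362  0.15994967]
```

View pics/w5.png

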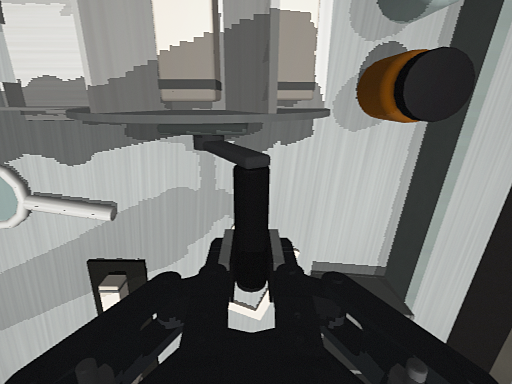

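```bash
cat > arc.py <<'E'
import numpy as np,sys
t0=float(sys.argv[1]);t1=float(sys.argv[2]);a=np.pi/3
f=lambda t:np.array([-5.5*np.sin(a+t),5.5*np.cos(a+t)])
for i in range(1,9):
    t=t0+(t1-t0)*i/8; d=f(t)-f(t0); print(f'0,0,0,{d[0]:.2f},{d[1]:.2f},0,-1,',end=' ')
print()
E
for k in 0 1 2 3 4; do python3 -c "print(round($k*.333,3),round(($k+1)*.333,3))" | xargs python3 arc.py; done
```

```text
0,0,0,-0.11,-0.20,0,-1, 0,0,0,-0.21,-0.41,0,-1, 0,0,0,-0.31,-0.61,0,-1, 0,0,0,-0.39,-0.83,0,-1, 0,0,0,-0.47,-1.04,0,-1, 0,0,0,-0.53,-1.26,0,-1, 0,0,0,-0.59,-1.48,0,-1, 0,0,0,-0.64,-1.71,0,-1, 
0,0,0,-0.04,-0.23,0,-1, 0,0,0,-0.07,-0.45,0,-1, 0,0,0,-0.09,-0.68,0,-1, 0,0,0,-0.10,-0.91,0,-1, 0,0,0,-0.10,-1.14,0,-1, 0,0,0,-0.09,-1.37,0,-1, 0,0,0,-0.07,-1.60,0,-1, 0,0,0,-0.04,-1.82,0,-1, 
0,0,0,0.04,-0.23,0,-1, 0,0,0,0.08,-0.45,0,-1, 0,0,0,0.14,-0.67,0,-1, 0,0,0,0.20,-0.89,0,-1, 0,0,0,0.28,-1.11,0,-1, 0,0,0,0.36,-1.32,0,-1, 0,0,0,0.45,-1.53,0,-1, 0,0,0,0.55,-1.74,0,-1, 
0,0,0,0.11,-0.20,0,-1, 0,0,0,0.23,-0.40,0,-1, 0,0,0,0.35,-0.59,0,-1, 0,0,0,0.48,-0.78,0,-1, 0,0,0,0.63,-0.96,0,-1, 0,0,0,0.77,-1.13,0,-1, 0,0,0,0.93,-1.30,0,-1, 0,0,0,1.09,-1.46,0,-1, 
0,0,0,0.17,-0.15,0,-1, 0,0,0,0.34,-0.30,0,-1, 0,0,0,0.52,-0.44,0,-1, 0,0,0,0.71,-0.57,0,-1, 0,0,0,0.90,-0.70,0,-1, 0,0,0,1.10,-0.82,0,-1, 0,0,0,1.30,-0.92,0,-1, 0,0,0,1.51,-1.02,0,-1,
```

>>> {"op": "drive_tool", "data": {"motion": [0, 0, 0, -0.1, -0.2, 0, -1, 0, 0, 0, -0.21, -0.41, 0, -1, 0, 0, 0, -0.31, -0.61, 0, -1, 0, 0, 0, -0.39, -0.83, 0, -1, 0, 0, 0, -0.47, -1.04, 0, -1, 0, 0, 0, -0.53, -1.26, 0, -1, 0, 0, 0, -0.59, -1.48, 0, -1, 0, 0, 0, -0.64, -1.71, 0, -1]}}

```text
t: 4.5
tool_pos: [0.6768, 0.0763, 0.1691]
tcp_rot: [0.524, 0.481, 0.519, -0.475]
wrist_force: [8.0, -0.6, -0.0]
opening: 0.0174
```

>>> {"op": "drive_tool", "data": {"motion": [0, 0, 0, -0.04, -0.23, 0, -1, 0, 0, 0, -0.07, -0.45, 0, -1, 0, 0, 0, -0.09, -0.68, 0, -1, 0, 0, 0, -0.1, -0.91, 0, -1, 0, 0, 0, -0.1, -1.14, 0, -1, 0, 0, 0, -0.09, -1.37, 0, -1, 0, 0, 0, -0.07, -1.6, 0, -1, 0, 0, 0, -0.04, -1.82, 0, -1]}}

```text
t: 5.17
tool_pos: [0.6627, 0.0751, 0.1728]
tcp_rot: [0.525, 0.483, 0.517, -0.472]
wrist_force: [8.6, -1.3, 7.8]
opening: 0.0171
```

```bash
python3 - <<'E'
from h import *
F,M=pickle.load(open('fm.pkl','rb'))
o=r.get_obs(); c=capture('wrist'); save('w6',c); print(o['t'],o['opening'],o['wrist_force'].round(1))
p=R.from_euler('z',-F[3]).apply(o['tool_pos']-F[:3]);print('TCP in feeder',p, 'moved', p-[.1149,-.1229,.160])
E
```

```text
5.1667 0.017109865873250522 [ 8.6 -1.3  7.8]
TCP in feeder [ 0.08892304 -0.12271988  0.17065986] moved [-0.02597696  0.00018012  0.01065986]
```

View pics/w6.png

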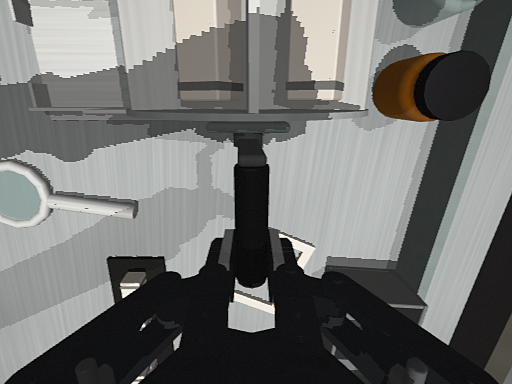

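>>> {"op": "drive_tool", "data": {"motion": [0, 0, 0, 0.04, -0.23, 0, -1, 0, 0, 0, 0.08, -0.45, 0, -1, 0, 0, 0, 0.14, -0.67, 0, -1, 0, 0, 0, 0.2, -0.89, 0, -1, 0, 0, 0, 0.28, -1.11, 0, -1, 0, 0, 0, 0.36, -1.32, 0, -1, 0, 0, 0, 0.45, -1.53, 0, -1, 0, 0, 0, 0.55, -1.74, 0, -1]}}

```text
t: 5.88
tool_pos: [0.642, 0.0734, 0.1659]
tcp_rot: [0.524, 0.481, 0.519, -0.474]
wrist_force: [5.8, -0.8, 4.2]
opening: 0.0171
```

>>> {"op": "drive_tool", "data": {"motion": [0, 0, 0, 0.11, -0.2, 0, -1, 0, 0, 0, 0.23, -0.4, 0, -1, 0, 0, 0, 0.35, -0.59, 0, -1, 0, 0, 0, 0.48, -0.78, 0, -1, 0, 0, 0, 0.63, -0.96, 0, -1, 0, 0, 0, 0.77, -1.13, 0, -1, 0, 0, 0, 0.93, -1.3, 0, -1, 0, 0, 0, 1.09, -1.46, 0, -1]}}

```text
t: 6.55
tool_pos: [0.6267, 0.072, 0.1542]
tcp_rot: [0.524, 0.48, 0.519, -0.475]
wrist_force: [5.0, -1.6, 6.8]
opening: 0.0173
```

```bash
cat > st.py <<'E'
from h import *
import sys
F,M=pickle.load(open('fm.pkl','rb'))
o=r.get_obs(); c=capture('wrist'); save(sys.argv[1],c); print(o['t'],o['opening'],o['wrist_force'].round(1))
p=R.from_euler('z',-F[3]).apply(o['tool_pos']-F[:3])-[.0033,0,0];print('TCP in feeder',p, 'ang', np.arctan2(p[2]+.019-.13,p[0]-.085)-np.pi/3)
E
python3 st.py w7
```

```text
6.55 0.01725114044129657 [ 5.  -1.6  6.8]
TCP in feeder [ 0.04948453 -0.12274671  0.15204561] ang 1.2368904812568615
```

View pics/w7.png

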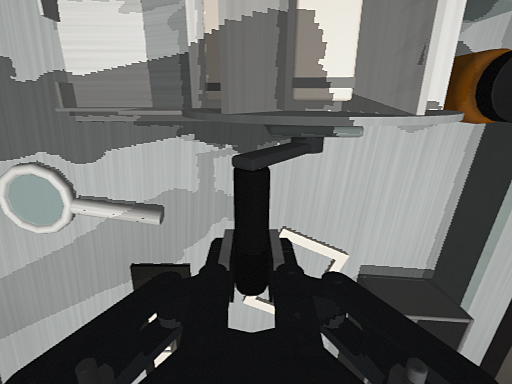

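>>> {"op": "drive_tool", "data": {"motion": [0, 0, 0, 0.17, -0.15, 0, -1, 0, 0, 0, 0.34, -0.3, 0, -1, 0, 0, 0, 0.52, -0.44, 0, -1, 0, 0, 0, 0.71, -0.57, 0, -1, 0, 0, 0, 0.9, -0.7, 0, -1, 0, 0, 0, 1.1, -0.82, 0, -1, 0, 0, 0, 1.3, -0.92, 0, -1, 0, 0, 0, 1.51, -1.02, 0, -1]}}

```text
t: 7.27
tool_pos: [0.6153, 0.0711, 0.1387]
tcp_rot: [0.523, 0.48, 0.52, -0.476]
wrist_force: [2.9, -1.1, 6.3]
opening: 0.0169
```

```bash
python3 st.py w8; python3 arc.py 1.667 1.9;python3 arc.py 1.667 1.834; python3 - <<'E'
from h import *
c=capture('side'); zoom(c['image'],175,95,130,115,5,'s8')
E
```

```text
7.2667 0.01687641260247711 [ 2.9 -1.1  6.3]
TCP in feeder [ 0.03812334 -0.12269465  0.13654129] ang 1.595505490100108
0,0,0,0.15,-0.06,0,-1, 0,0,0,0.30,-0.12,0,-1, 0,0,0,0.45,-0.18,0,-1, 0,0,0,0.60,-0.23,0,-1, 0,0,0,0.75,-0.28,0,-1, 0,0,0,0.90,-0.32,0,-1, 0,0,0,1.06,-0.36,0,-1, 0,0,0,1.22,-0.39,0,-1, 
0,0,0,0.10,-0.05,0,-1, 0,0,0,0.21,-0.09,0,-1, 0,0,0,0.32,-0.13,0,-1, 0,0,0,0.43,-0.17,0,-1, 0,0,0,0.53,-0.21,0,-1, 0,0,0,0.64,-0.25,0,-1, 0,0,0,0.75,-0.28,0,-1, 0,0,0,0.86,-0.31,0,-1,
```

View pics/w8.png

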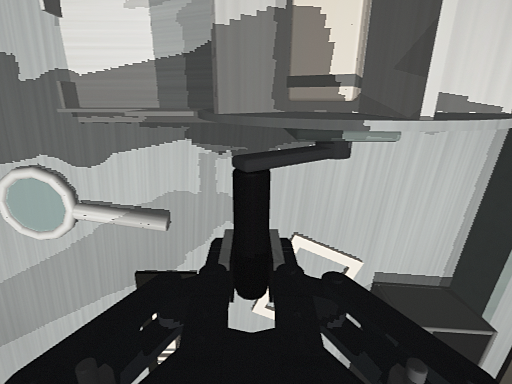

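View pics/s8.png

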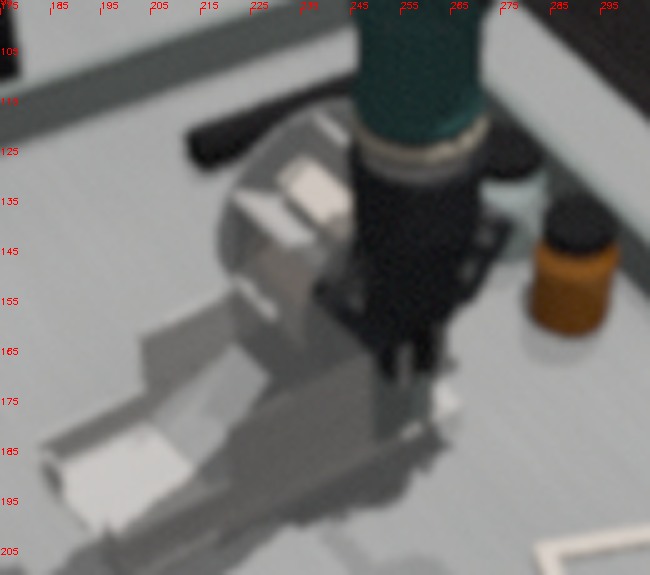

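>>> {"op": "drive_tool", "data": {"motion": [0, 0, 0, 0.1, -0.05, 0, -1, 0, 0, 0, 0.21, -0.09, 0, -1, 0, 0, 0, 0.32, -0.13, 0, -1, 0, 0, 0, 0.43, -0.17, 0, -1, 0, 0, 0, 0.53, -0.21, 0, -1, 0, 0, 0, 0.64, -0.25, 0, -1, 0, 0, 0, 0.75, -0.28, 0, -1, 0, 0, 0, 0.86, -0.31, 0, -1]}}

```text
t: 8.03
tool_pos: [0.6111, 0.0707, 0.1296]
tcp_rot: [0.523, 0.479, 0.52, -0.476]
wrist_force: [2.6, -1.5, 8.0]
opening: 0.0171
```

```bash
python3 st.py w9; python3 arc.py 1.834 2.0; python3 - <<'E'
from h import *
c=capture('side'); zoom(c['image'],175,95,130,115,5,'s9')
E
```

```text
8.0333 0.0171100528655121 [ 2.6 -1.5  8. ]
TCP in feeder [ 0.03390911 -0.12268691  0.1274318 ] ang 1.7832242762900197
0,0,0,0.11,-0.03,0,-1, 0,0,0,0.22,-0.05,0,-1, 0,0,0,0.33,-0.08,0,-1, 0,0,0,0.45,-0.10,0,-1, 0,0,0,0.56,-0.12,0,-1, 0,0,0,0.67,-0.13,0,-1, 0,0,0,0.78,-0.15,0,-1, 0,0,0,0.90,-0.16,0,-1,
```

View pics/w9.png

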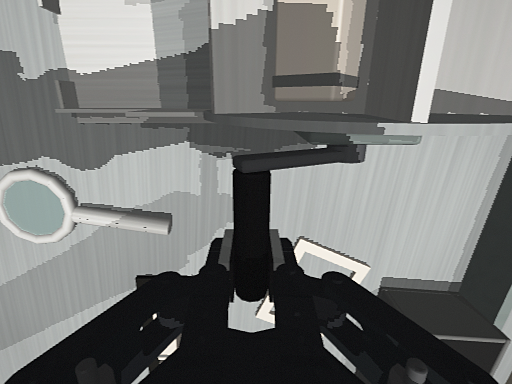

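View pics/s9.png

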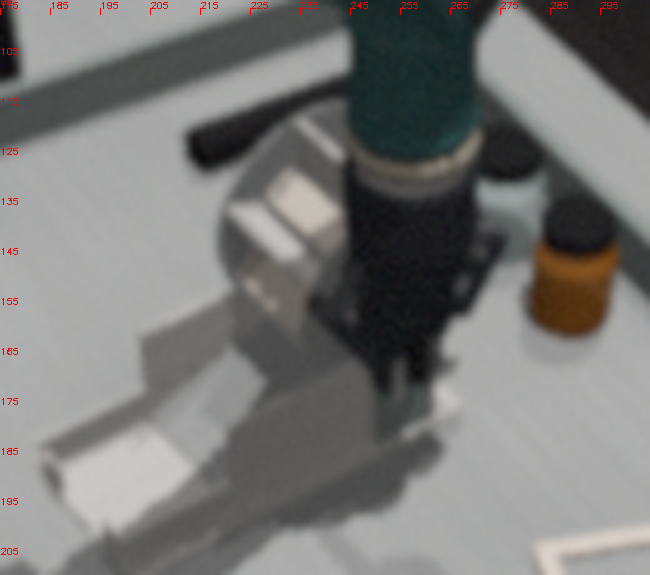

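>>> {"op": "drive_tool", "data": {"motion": [0, 0, 0, 0.11, -0.03, 0, -1, 0, 0, 0, 0.22, -0.05, 0, -1, 0, 0, 0, 0.33, -0.08, 0, -1, 0, 0, 0, 0.45, -0.1, 0, -1, 0, 0, 0, 0.45, -0.1, 0, -1, 0, 0, 0, 0.45, -0.1, 0, -1, 0, 0, 0, 0.45, -0.1, 0, -1, 0, 0, 0, 0.45, -0.1, 0, -1]}}

```text
t: 8.8
tool_pos: [0.6095, 0.0706, 0.1249]
tcp_rot: [0.522, 0.479, 0.521, -0.477]
wrist_force: [2.2, -1.1, 7.3]
opening: 0.017
```

```bash
python3 st.py w10; python3 - <<'E'
from h import *
c=capture('side'); zoom(c['image'],175,95,130,115,5,'s10')
E
```

```text
8.8 0.017043869954600693 [ 2.2 -1.1  7.3]
TCP in feeder [ 0.03230411 -0.12270251  0.12270425] ang 1.8758338072620135
```

View pics/s10.png

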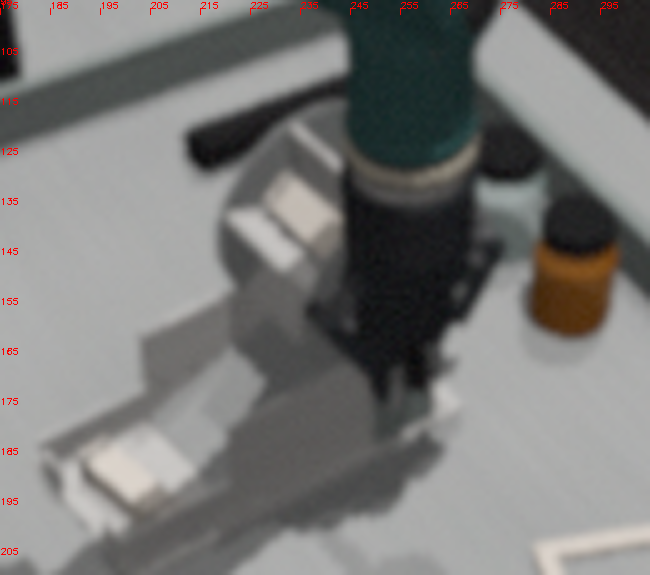

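>>> {"op": "drive_tool", "data": {"motion": [0, 0, 0, -0.2, 0.1, 0, -1, 0, 0, 0, -0.3, 0.1, 0, -0.3, 0, 0, 0, -0.3, 0.1, 0, 0.3, 0, 0, 0, -0.3, 0.1, 0, 0.3, 0, 0, 0, -0.3, 0.1, 0, 0.3, 0, 0, 0, -0.5, 0.1, 0, 0.3, 0, 0, 0, -1.5, 0.1, 0, 0.3, 0, 0, 0, -3, 0.1, 0, 0.3]}}

```text
t: 9.57
tool_pos: [0.6065, 0.0704, 0.1525]
tcp_rot: [0.52, 0.476, 0.523, -0.479]
wrist_force: [0.1, -0.5, 0.2]
opening: 0.0556
```

```bash
python3 st.py w11
```

```text
9.5667 0.05563712123012017 [ 0.1 -0.5  0.2]
TCP in feeder [ 0.02927286 -0.12264498  0.15032907] ang 1.4798247391668153
```

View pics/w11.png

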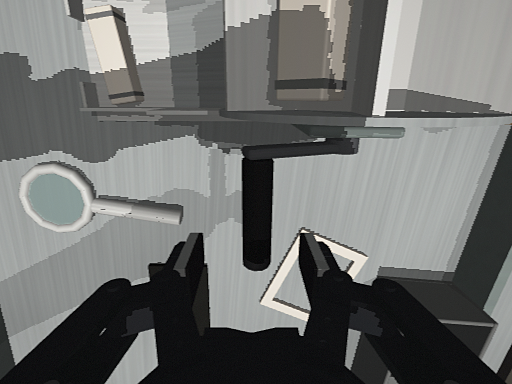

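```bash
python3 - <<'E'
from h import *
o=r.get_obs(); print(o['tool_pos'],delta(o,(.46,.14,.26),down(.0865)))
E
```

```text
[0.60915897 0.0711095  0.15630867] (array([ 0.0018, -0.0003, -0.0011]), array([-10.38, -14.24,  -8.18]))
```

>>> {"op": "drive_tool", "data": {"motion": [0, 0, 0, -4, -1, 0, 0.7, 0, 0, 0, -7.5, -3.5, -1, 0.7, 0, 0, 0, -10.4, -6, -3, 0.7, 0, 0, 0, -10.4, -9, -5, 0.7, 0, 0, 0, -10.4, -12, -7, 0.7, 0, 0, 0, -10.4, -13.5, -8, 0.7, 0, 0, 0, -10.4, -14.2, -8.2, 0.7, 0, 0, 0, -10.4, -14.2, -8.2, 0.7]}}

```text
t: 10.28
tool_pos: [0.458, 0.1402, 0.2579]
tcp_rot: [0.522, 0.476, 0.522, -0.478]
wrist_force: [0.5, 0.5, -0.3]
opening: 0.0727
```

```bash
python3 - <<'E'
from h import *
for i in range(2): c=capture('wrist')   # settle
o=r.get_obs(); c=capture('wrist'); save('w12',c); pickle.dump((c,o),open('w12.pkl','wb'));zoom(c['image'],150,50,200,150,4,'w12z')
print(o['t'],o['tool_pos'],o['qvel'].round(2))
E
```

```text
10.3833 [0.46084083 0.13904029 0.25771627] [ 0.01  0.02  0.01 -0.02  0.   -0.   -0.  ]
```

View pics/w12.png

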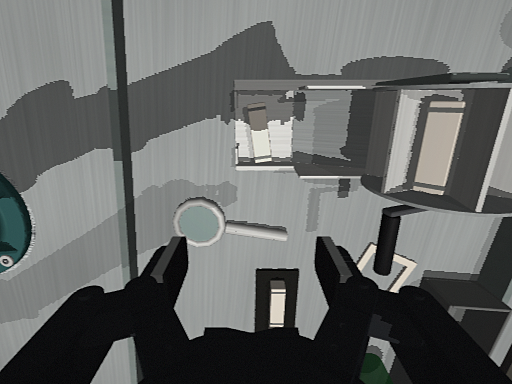

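View pics/w12z.png

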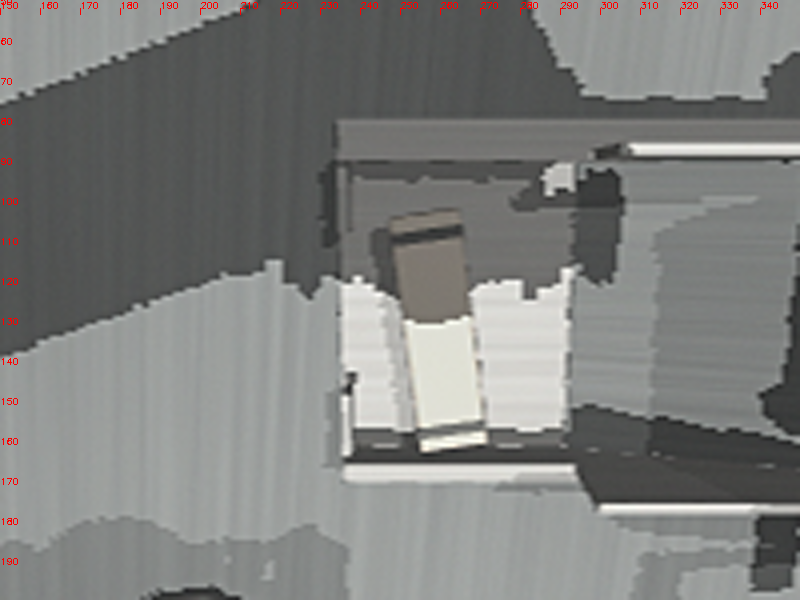

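```bash
python3 - <<'E'
from h import *
F,M=pickle.load(open('fm.pkl','rb'))
c,o=pickle.load(open('w12.pkl','rb'))
P=np.array([onz(c,u,.028,o) for u in[(247,103.5),(265.3,102),(271.2,159.8),(254.5,163)]])
ctr=P.mean(0); ax=(P[0]+P[1]-P[2]-P[3])/2; print(P.round(4).tolist(),'ctr',ctr,'len',np.linalg.norm(ax),'wid',np.linalg.norm((P[1]+P[2]-P[0]-P[3])/2),'yaw',np.arctan2(-ax[0],ax[1]))
# lip/wall checks
print('feeder', R.from_euler('z',-F[3]).apply(ctr-F[:3]))
q=R.from_euler('z',-F[3]).apply(np.array([onz(c,u,z,o) for u,z in[((235,165),.034),((233,80),.034),((291,90),.006)]])-F[:3]);print(q)
S=capture('side'); save('s12',S); zoom(S['image'],175,160,50,50,10,'s12z'); print(r.get_obs()['t'])
L=[(x,y,.012) for x in(-.012,.012) for y in(-.04,.04)]
p=[ctr[0],ctr[1],.016,np.arctan2(-ax[0],ax[1])]; print(proj(S,pose(p,L)).round(1).tolist(), proj(c,pose(p,L),o).round(1).tolist())
E
```

```text
[[0.4486, 0.2127, 0.028], [0.4725, 0.2167, 0.028], [0.4888, 0.1402, 0.028], [0.4658, 0.1335, 0.028]] ctr [0.46893976 0.17575777 0.028     ] len 0.07964493790279135 wid 0.024063973696537493 yaw 0.21193261126992202
feeder [-0.09538558 -0.0057445   0.02583615]
[[-0.12948107 -0.04903162  0.03183615]
 [-0.12994471  0.06131564  0.03183615]
 [-0.05207862  0.05014349  0.00383615]]
10.4833
[[205.7, 198.5], [190.0, 184.9], [211.5, 194.6], [195.8, 181.3]] [[254.4, 162.6], [247.1, 103.8], [271.3, 160.5], [265.2, 101.4]]
```

View pics/s12z.png

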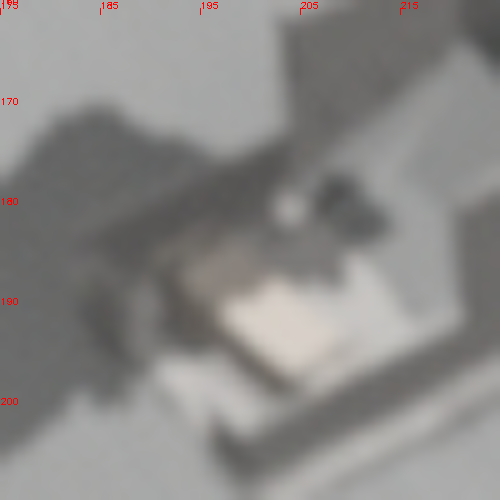

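```bash
python3 - <<'E'
from h import *
o=r.get_obs(); print(o['tool_pos'],delta(o,(.469,.1758,.10),down(.212)))
E
```

```text
[0.46128075 0.13883891 0.25743784] (array([-0.1266, -0.0003,  0.0012]), array([15.74,  1.1 , -3.61]))
```

>>> {"op": "drive_tool", "data": {"motion": [-0.06, 0, 0, 1, 0.5, -2, 0.4, -0.127, 0, 0, 4, 1.1, -3.6, 0.1, -0.127, 0, 0, 8, 1.1, -3.6, 0.1, -0.127, 0, 0, 12, 1.1, -3.6, 0.1, -0.127, 0, 0, 15, 1.1, -3.6, 0.1, -0.127, 0, 0, 15.7, 1.1, -3.6, 0.1, -0.127, 0, 0, 15.7, 1.1, -3.6, 0.1, -0.127, 0, 0, 15.7, 1.1, -3.6, 0.1]}}

```text
t: 11.15
tool_pos: [0.4682, 0.1767, 0.1008]
tcp_rot: [0.55, 0.443, 0.551, -0.444]
wrist_force: [-0.3, -0.2, 0.6]
opening: 0.047
```

```bash
python3 - <<'E'
from h import *
for i in range(1): c=capture('wrist')
o=r.get_obs(); c=capture('wrist'); save('w13',c); print(o['t'],o['tool_pos'],o['opening'],delta(o,(.469,.1758,.0095),down(.212)))
L=[(x,y,.012) for x in(-.012,.012) for y in(-.04,.04)]
print(proj(c,pose([.469,.1758,.016,.212],L),o).round(1).tolist())
E
```

```text
11.2 [0.46861213 0.17706615 0.10163106] 0.046611408825626165 (array([ 0.0021, -0.0009, -0.0006]), array([9.21, 0.01, 0.14]))
[[238.1, 240.7], [236.8, 153.6], [264.5, 240.7], [266.3, 153.7]]
```

View pics/w13.png

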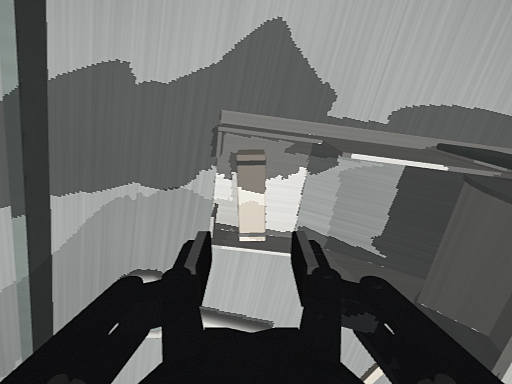

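>>> {"op": "drive_tool", "data": {"motion": [0, 0, 0, 2.5, 0, 0, 0.1, 0, 0, 0, 5, 0, 0, 0.1, 0, 0, 0, 7.5, 0, 0, 0.1, 0, 0, 0, 9.2, 0, 0, 0.1, 0, 0, 0, 9.2, 0, 0, 0.1, 0, 0, 0, 9.2, 0, 0, -0.3, 0, 0, 0, 9.2, 0, 0, -1, 0, 0, 0, 9.2, 0, 0, -1], "newtons": 30}}

```text
t: 11.92
tool_pos: [0.4682, 0.1772, 0.0102]
tcp_rot: [0.551, 0.444, 0.551, -0.443]
wrist_force: [0.1, -1.0, 2.0]
opening: 0.0234
```

>>> {"op": "drive_tool", "data": {"motion": [0, 0, 0, 0, 0, 0, -1, 0, 0, 0, 0, 0, 0, -1, 0, 0, 0, 0, 0, 0, -1, 0, 0, 0, 0, 0, 0, -1, 0, 0, 0, -0.5, 0, 0, -1, 0, 0, 0, -1, 0, 0, -1, 0, 0, 0, -2, 0, 0, -1, 0, 0, 0, -3, 0, 0, -1]}}

```text
t: 12.58
tool_pos: [0.4666, 0.1763, 0.0394]
tcp_rot: [0.55, 0.443, 0.551, -0.444]
wrist_force: [-0.4, 0.1, -0.8]
opening: 0.0235
```

```bash
python3 - <<'E'
from h import *
o=r.get_obs(); c=capture('wrist'); save('w14',c); print(o['t'],o['tool_pos'],o['opening'],o['wrist_force'])
E
```

```text
12.5833 [0.46658546 0.17630704 0.03937864] 0.02351081253690622 [-0.39907279  0.08460112 -0.77262032]
```

View pics/w14.png

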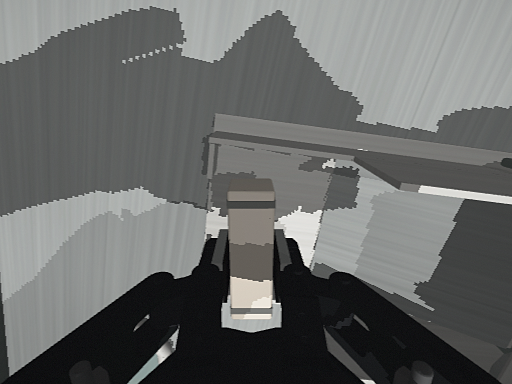

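```bash
python3 - <<'E'
from h import *
o=r.get_obs(); c=capture('wrist'); zoom(c['image'],200,165,100,165,4,'w15')
T=np.array(c['T_tool_cam']); Rm,t=T[:3,:3],T[:3,3]
def pt(u,x):
    d=Rm@np.array([(u[0]-c['cx'])/c['fx'],-(u[1]-c['cy'])/c['fy'],-1]); return t+d*(x-t[0])/d[0]
for x in(-.018,):
  for v in(192,318,320,304,205): print(x,v,pt((251,v),x).round(4))
# predicted rows for a centred block
for x,z in[(-.018,-.04),(.006,-.04),(-.018,.04)]:
    p=(np.array([x,0,z])-t)@Rm; print(x,z,c['cy']+c['fy']*p[1]/p[2])
E
```

```text
-0.018 192 [-0.018  -0.0002 -0.0377]
-0.018 318 [-0.018  -0.0002  0.0404]
-0.018 320 [-0.018  -0.0002  0.0419]
-0.018 304 [-0.018  -0.0002  0.0303]
-0.018 205 [-0.018  -0.0002 -0.0308]
-0.018 -0.04 187.62382035864374
0.006 -0.04 174.40527586832715
-0.018 0.04 317.3933085587721
```

View pics/w15.png

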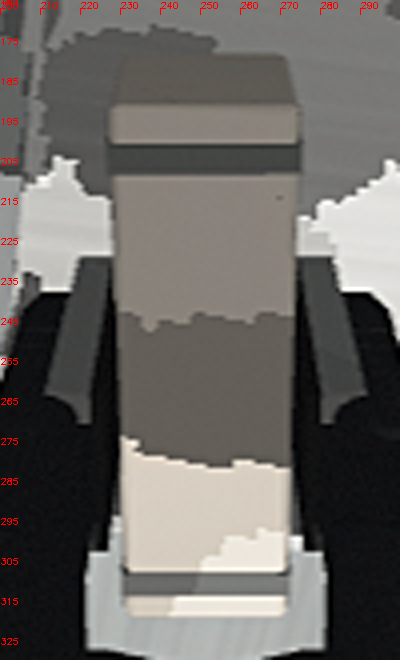

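```bash
python3 - <<'E'
from h import *
o=r.get_obs(); print(o['tool_pos'],delta(o,(.565,-.20,.27),down(.0757)))
E
```

```text
[0.46779144 0.1768659  0.04025883] (array([ 0.1387, -0.0013, -0.0008]), array([-23.02,   1.5 ,  38.86]))
```

>>> {"op": "drive_tool", "data": {"motion": [0, 0, 0, -3, 0, 0, -1, 0, 0, 0, -6, 0, 0, -1, 0, 0, 0, -9, 0, 1, -1, 0.02, 0, 0, -12, 0.2, 3, -1, 0.04, 0, 0, -15, 0.4, 5, -1, 0.06, 0, 0, -17, 0.6, 8, -1, 0.08, 0, 0, -19, 0.7, 11, -1, 0.1, 0, 0, -20, 0.8, 14.5, -1]}}

```text
t: 13.35
tool_pos: [0.5069, 0.0367, 0.2412]
tcp_rot: [0.529, 0.471, 0.528, -0.469]
wrist_force: [0.8, -0.3, -1.0]
opening: 0.0232
```

>>> {"op": "drive_tool", "data": {"motion": [0.01, 0, 0, -0.5, 0.1, 3.5, -1, 0.02, 0, 0, -1, 0.2, 7, -1, 0.03, 0, 0, -2, 0.3, 10.5, -1, 0.039, 0, 0, -3, 0.5, 14, -1, 0.039, 0, 0, -3, 0.6, 17.5, -1, 0.039, 0, 0, -3, 0.7, 21, -1, 0.039, 0, 0, -3, 0.7, 23.5, -1, 0.039, 0, 0, -3, 0.7, 24.4, -1]}}

```text
t: 14.02
tool_pos: [0.5402, -0.2109, 0.2679]
tcp_rot: [0.517, 0.481, 0.517, -0.484]
wrist_force: [-0.6, -0.4, -0.8]
opening: 0.0234
```

```bash
python3 - <<'E'
from h import *
for i in range(5): c=capture('wrist')
o=r.get_obs(); c=capture('wrist'); save('w16',c); pickle.dump((c,o),open('w16.pkl','wb')); print(o['t'],o['tool_pos'],o['opening'],o['qvel'].round(3))
F,M=pickle.load(open('fm.pkl','rb'))
print(delta(o,(.565,-.20,.27),down(.0757)))
E
```

```text
14.2667 [ 0.54081863 -0.20226217  0.26823594] 0.02319233383483502 [-0.009 -0.004 -0.005  0.003  0.005 -0.001  0.002]
(array([ 0.0035, -0.0015,  0.0025]), array([-0.18,  2.43, -0.03]))
```

View pics/w16.png

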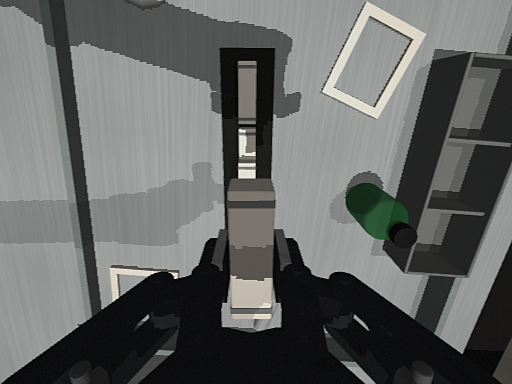

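```bash
python3 - <<'E'
from h import *
c,o=pickle.load(open('w16.pkl','rb')); zoom(c['image'],210,40,75,150,4,'w16z'); zoom(c['image'],215,105,60,80,8,'w16y')
E
```

```text
(no output)
```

View pics/w16z.png

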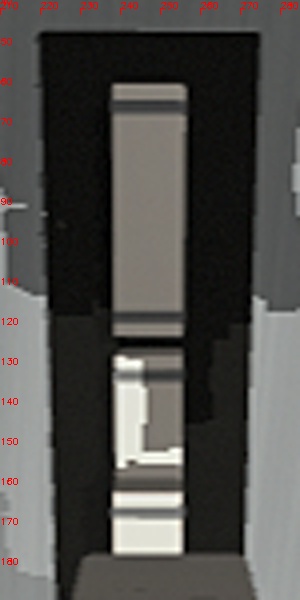

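View pics/w16y.png

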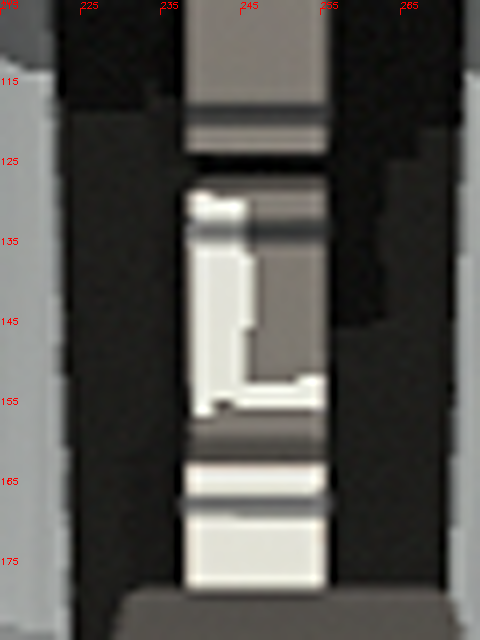

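```bash
python3 - <<'E'
from h import *
F,M=pickle.load(open('fm.pkl','rb'))
c,o=pickle.load(open('w16.pkl','rb'))
g=lambda u,v,z:onz(c,(u,v),z,o)
a=(g(238,61,.03)+g(256.5,61,.03))/2; b=(g(238.1,123.9,.03)+g(256,123.9,.03))/2
m=(g(238.2,128.9,.03)+g(256,128.9,.03))/2; l=(g(238.1,162.8,.054)+g(256,162.8,.054))/2
print('LLfar',a,'LLnear',b,'LMstart',m,'laid',l)
print('len LL',np.linalg.norm(a-b),'gap',b-m,'yaw',np.arctan2(-(a-b)[0],(a-b)[1]), np.arctan2(-(a-l)[0],(a-l)[1]),'wid',np.linalg.norm(g(238,61,.03)-g(256.5,61,.03)),np.linalg.norm(g(238.1,162.8,.054)-g(256,162.8,.054)))
d=R.from_euler('z',.0757).apply([0,1,0])
print('bare by gap',(b+m)/2,'by laid',l+d*.046,'by LL', a-d*.083,'mat fit',pose(M,(0,.043,.042)))
print('mat',[g(*u,.006).round(4) for u in[(219.5,48),(274.8,48)]], pose(M,[(-.0375,.145,0),(.0375,.145,0)]).round(4))
E
```

```text
LLfar [ 0.52498308 -0.07614129  0.03      ] LLnear [ 0.53062834 -0.15515823  0.03      ] LMstart [ 0.53120386 -0.16192674  0.03      ] laid [ 0.53472196 -0.20441721  0.054     ]
len LL 0.07921834592604496 gap [-0.00057552  0.0067685   0.        ] yaw 0.07132240907345562 0.07577593392059356 wid 0.02386726318045993 0.024299936227654525
bare by gap [ 0.5309161  -0.15854249  0.03      ] by laid [ 0.53124308 -0.15854895  0.054     ] by LL [ 0.53126018 -0.15890359  0.03      ] mat fit [[ 0.52949519 -0.16028806  0.03937025]]
mat [array([ 0.4858, -0.0603,  0.006 ]), array([ 0.5603, -0.0544,  0.006 ])] [[ 0.4844 -0.0614 -0.0026]
 [ 0.5592 -0.0557 -0.0026]]
```

```bash
python3 - <<'E'
from h import *
o=r.get_obs(); print(o['tool_pos'],delta(o,(.5312,-.1575,.085),down(.0755)))
E
```

```text
[ 0.54095014 -0.20213019  0.26839446] (array([ 0.0043, -0.0012,  0.0022]), array([18.35, -0.58, -4.5 ]))
```

>>> {"op": "drive_tool", "data": {"motion": [0.004, -0.001, 0.002, 2, -0.2, -1.5, -1, 0.004, -0.001, 0.002, 5, -0.4, -3, -1, 0.004, -0.001, 0.002, 8.5, -0.6, -4.5, -1, 0.004, -0.001, 0.002, 12, -0.6, -4.5, -1, 0.004, -0.001, 0.002, 15, -0.6, -4.5, -1, 0.004, -0.001, 0.002, 17.5, -0.6, -4.5, -1, 0.004, -0.001, 0.002, 18.3, -0.6, -4.5, -1, 0.004, -0.001, 0.002, 18.3, -0.6, -4.5, -1]}}

```text
t: 14.98
tool_pos: [0.5299, -0.1585, 0.0838]
tcp_rot: [0.517, 0.48, 0.52, -0.482]
wrist_force: [0.3, -0.1, -0.2]
opening: 0.0233
```

```bash
python3 - <<'E'
from h import *
for i in range(4): c=capture('wrist')
o=r.get_obs(); c=capture('wrist'); save('w17',c); pickle.dump((c,o),open('w17.pkl','wb')); print(o['t'],o['tool_pos'],o['opening'],o['qvel'].round(3),o['wrist_force'].round(1))
print(delta(o,(.5312,-.1575,.036),down(.0755)))
print(rot(o['tcp_rot']).as_matrix().round(4).tolist())
E
```

```text
15.1833 [ 0.53281829 -0.16037391  0.08715522] 0.02338295121414019 [ 0.006 -0.005  0.003  0.002  0.003 -0.002 -0.001] [ 0.2 -0.6  0.4]
(array([-0.003 ,  0.0018, -0.0034]), array([ 5.11, -0.16, -0.31]))
[[0.0035, 0.9974, 0.0724], [-0.0016, 0.0724, -0.9974], [-1.0, 0.0034, 0.0018]]
```

View pics/w17.png

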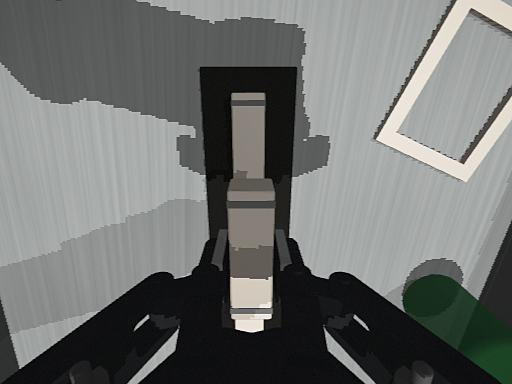

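```bash
python3 - <<'E'
from h import *
for i in range(4):
  o=r.get_obs(); c=capture('wrist'); print(o['tool_pos'].round(4))
zoom(c['image'],190,60,120,130,5,'w18')
pickle.dump((c,o),open('w18.pkl','wb'))
print(proj(c,pose([.5312-.0032*0,-.1586,0,.0755],[(x,y,.03) for x in(-.012,.012) for y in(.083,.003)]),o).round(1).tolist())
E
```

```text
[ 0.5327 -0.1606  0.0872]
[ 0.5325 -0.1607  0.087 ]
[ 0.5323 -0.1608  0.0868]
[ 0.532  -0.1609  0.0866]
[[232.6, 92.1], [235.2, 199.2], [267.0, 92.0], [265.5, 199.1]]
```

View pics/w18.png

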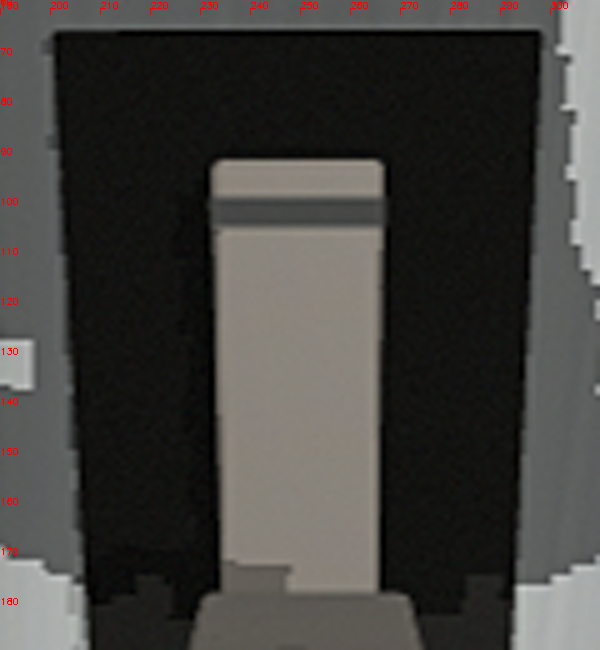

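```bash
python3 - <<'E'
from h import *
o=r.get_obs(); print(o['tool_pos'],delta(o,(.5312,-.1575,.065),down(.0755)))
E
```

```text
[ 0.53174422 -0.1608817   0.08629709] (array([-0.0039,  0.0016, -0.0015]), array([ 2.13, -0.03, -0.34]))
```

>>> {"op": "drive_tool", "data": {"motion": [-0.002, 0, 0, 0.5, 0, -0.2, -1, -0.004, 0.001, -0.001, 1.1, 0, -0.3, -1, -0.004, 0.001, -0.001, 1.7, 0, -0.3, -1, -0.004, 0.001, -0.001, 2.1, 0, -0.3, -1, -0.004, 0.001, -0.001, 2.1, 0, -0.3, -1, -0.004, 0.001, -0.001, 2.1, 0, -0.3, -1, -0.004, 0.001, -0.001, 2.1, 0, -0.3, -1, -0.004, 0.001, -0.001, 2.1, 0, -0.3, -1]}}

```text
t: 16.1
tool_pos: [0.5312, -0.1576, 0.0644]
tcp_rot: [0.518, 0.48, 0.519, -0.481]
wrist_force: [1.3, -0.1, -0.8]
opening: 0.0235
```

```bash
python3 - <<'E'
from h import *
for i in range(5):
  o=r.get_obs(); c=capture('wrist'); print(o['tool_pos'].round(4))
zoom(c['image'],190,60,120,130,5,'w19'); save('w19f',c)
print(o['t'],delta(o,(.5312,-.1575,.036),down(.0755)))
print(proj(c,pose([.5312,-.1586,0,.0755],[(x,y,.03) for x in(-.012,.012) for y in(.083,.003)]),o).round(1).tolist())
T=np.array(c['T_tool_cam'])
E
```

```text
[ 0.5312 -0.1576  0.0644]
[ 0.5312 -0.1576  0.0645]
[ 0.5312 -0.1577  0.0646]
[ 0.5312 -0.1577  0.0645]
[ 0.5311 -0.1577  0.0645]
16.3 (array([0.0005, 0.0002, 0.0007]), array([ 2.85,  0.01, -0.02]))
[[232.2, 97.1], [234.6, 214.4], [270.6, 97.1], [268.0, 214.5]]
```

View pics/w19.png

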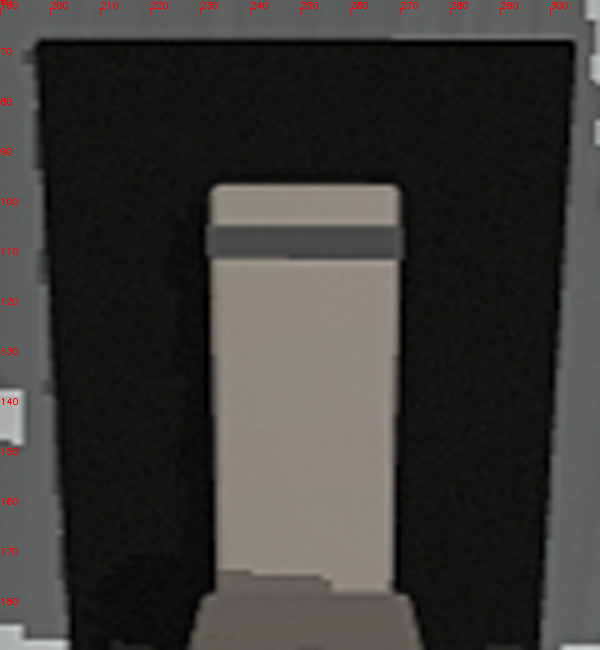

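View pics/w19f.png

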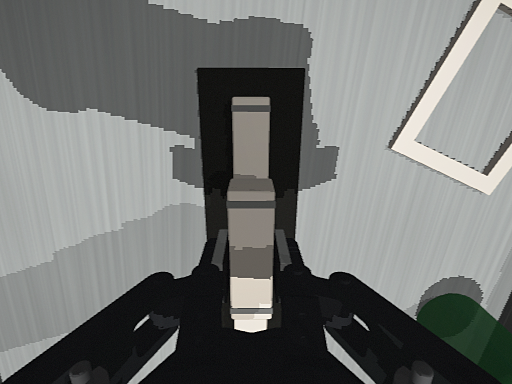

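>>> {"op": "drive_tool", "data": {"motion": [0, 0, 0, 0.6, 0, 0, -1, 0, 0, 0, 1.2, 0, 0, -1, 0, 0, 0, 1.8, 0, 0, -1, 0, 0, 0, 2.3, 0, 0, -1, 0, 0, 0, 2.6, 0, 0, -1, 0, 0, 0, 2.6, 0, 0, -1, 0, 0, 0, 2.6, 0, 0, -1, 0, 0, 0, 2.6, 0, 0, -1]}}

```text
t: 17.02
tool_pos: [0.5312, -0.1575, 0.0384]
tcp_rot: [0.518, 0.48, 0.519, -0.481]
wrist_force: [0.6, -0.4, -0.9]
opening: 0.0235
```

```bash
python3 - <<'E'
from h import *
for i in range(3):
  o=r.get_obs(); c=capture('wrist'); print(o['tool_pos'].round(4),o['wrist_force'].round(1))
print(o['t'],delta(o,(.5312,-.1575,.036),down(.0755)))
E
```

```text
[ 0.5312 -0.1575  0.0384] [ 0.6 -0.4 -0.9]
[ 0.5312 -0.1576  0.0385] [-0.5 -0.1 -0.3]
[ 0.5313 -0.1576  0.0386] [-0.1 -1.1 -0.2]
17.1167 (array([0.0005, 0.0002, 0.0005]), array([ 0.26, -0.  , -0.01]))
```

>>> {"op": "drive_tool", "data": {"motion": [0, 0, 0, 0.05, 0, 0, -1, 0, 0, 0, 0.1, 0, 0, -1, 0, 0, 0, 0.15, 0, 0, -1, 0, 0, 0, 0.2, 0, 0, -1, 0, 0, 0, 0.2, 0, 0, -1, 0, 0, 0, 0.2, 0, 0, -1, 0, 0, 0, 0.2, 0, 0, -1, 0, 0, 0, 0.2, 0, 0, -1]}}

```text
t: 17.83
tool_pos: [0.531, -0.1576, 0.0363]
tcp_rot: [0.518, 0.48, 0.519, -0.481]
wrist_force: [0.4, 0.2, -0.9]
opening: 0.0234
```

>>> {"op": "drive_tool", "data": {"motion": [0, 0, 0, 0.03, 0, 0, -1, 0, 0, 0, 0.06, 0, 0, -1, 0, 0, 0, 0.09, 0, 0, -1, 0, 0, 0, 0.1, 0, 0, -1, 0, 0, 0, 0.1, 0, 0, -1, 0, 0, 0, 0.1, 0, 0, -1, 0, 0, 0, 0.1, 0, 0, -1, 0, 0, 0, 0.1, 0, 0, -1]}}

```text
t: 18.5
tool_pos: [0.531, -0.1576, 0.0362]
tcp_rot: [0.519, 0.48, 0.519, -0.481]
wrist_force: [-2.2, -0.4, 8.1]
opening: 0.0232
```

```bash
python3 - <<'E'
from h import *
f=[]
for i in range(4):
  o=r.get_obs(); c=capture('wrist'); f.append(o['wrist_force'])
print(o['tool_pos'].round(4),np.mean(f,0).round(2),o['moment'].round(2))
save('w20',c)
E
```

```text
[ 0.531  -0.1576  0.0362] [-1.66  0.02  7.92] [0.12 0.33 0.03]
```

View pics/w20.png

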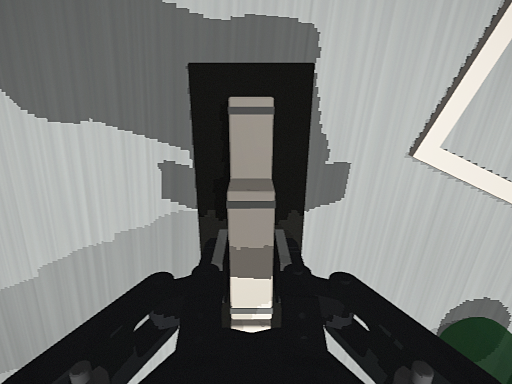

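>>> {"op": "drive_tool", "data": {"motion": [0, 0, 0, -0.06, 0, 0, -1, 0, 0, 0, -0.06, 0, 0, -0.42, 0, 0, 0, -0.06, 0, 0, -0.35, 0, 0, 0, -0.06, 0, 0, -0.2, 0, 0, 0, -0.06, 0, 0, 0, 0, 0, 0, -0.06, 0, 0, 0.1, 0, 0, 0, -0.06, 0, 0, 0.1, 0, 0, 0, -0.06, 0, 0, 0.1]}}

```text
t: 19.37
tool_pos: [0.531, -0.1575, 0.0359]
tcp_rot: [0.518, 0.48, 0.519, -0.481]
wrist_force: [-0.8, 0.1, -0.2]
opening: 0.0469
```

>>> {"op": "drive_tool", "data": {"motion": [0, 0, 0, -0.5, 0, 0, 0.1, 0, 0, 0, -1.5, 0, 0, 0.1, 0, 0, 0, -3, 0, 0, 0.1, 0, 0, 0, -6, 0, 0, 0.1, 0, 0, 0, -10, 0, 0, 0.1, 0, 0, 0, -14, 0, 0, 0.1, 0, 0, 0, -18, 0, 0, 0.1, 0, 0, 0, -21, 0, 3, 0.1]}}

```text
t: 20.03
tool_pos: [0.5346, -0.18, 0.2503]
tcp_rot: [0.521, 0.479, 0.521, -0.476]
wrist_force: [0.6, 0.7, 0.3]
opening: 0.047
```

>>> {"op": "drive_tool", "data": {"motion": [0, 0, 0, 0, 0, 3, 0.1, 0, 0, 0, 0, 0, 5, 0.1, 0, 0, 0, 0, 0, 5, 0.1, 0, 0, 0, 0, 0, 5, 0.1, 0, 0, 0, 0, 0, 5, 0.1, 0, 0, 0, 0, 0, 5, 0.1, 0, 0, 0, 0, 0, 5, 0.1, 0, 0, 0, 0, 0, 5, 0.1]}}

```text
t: 20.7
tool_pos: [0.5373, -0.2354, 0.2454]
tcp_rot: [0.519, 0.48, 0.52, -0.48]
wrist_force: [-0.4, -0.5, -1.3]
opening: 0.0472
```

```bash
python3 - <<'E'
from h import *
for i in range(3): c=capture('wrist')
o=r.get_obs(); c=capture('wrist'); save('w21',c); pickle.dump((c,o),open('w21.pkl','wb')); print(o['t'],o['tool_pos'])
zoom(c['image'],205,50,90,180,3,'w21z'); zoom(c['image'],215,60,70,75,8,'w21a'); zoom(c['image'],215,125,70,75,8,'w21b')
s=capture('side'); save('s21',s);zoom(s['image'],175,95,130,115,5,'s21f'); zoom(s['image'],235,225,100,95,6,'s21m')
E
```

```text
20.85 [ 0.53729338 -0.23618472  0.2453238 ]
```

View pics/w21.png

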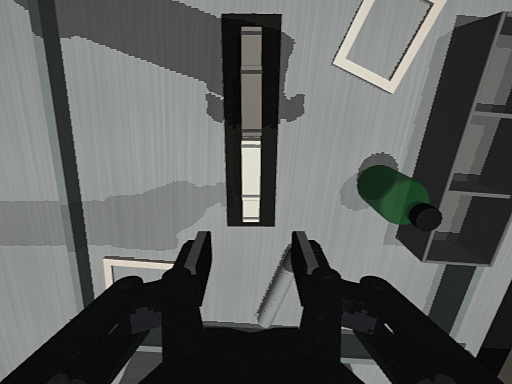

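View pics/w21a.png

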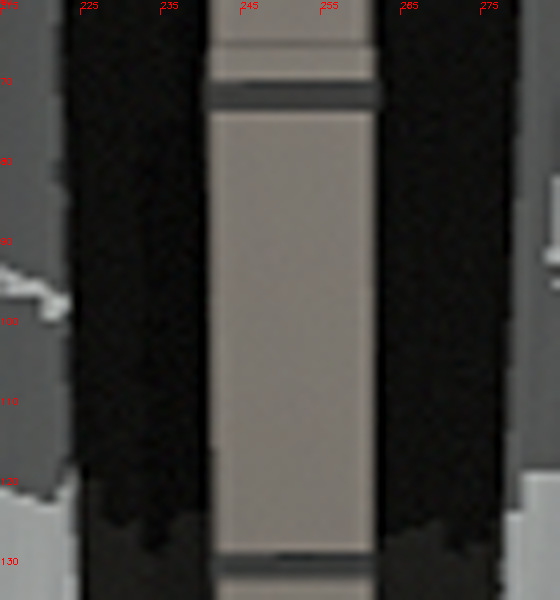

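View pics/w21b.png

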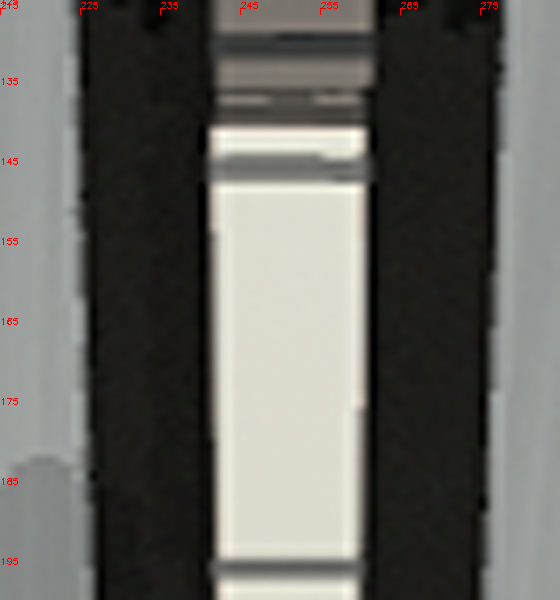

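View pics/s21.png

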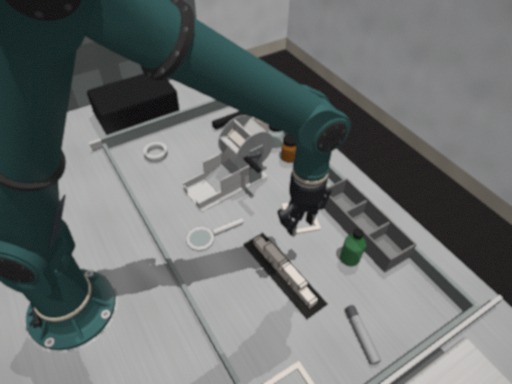

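View pics/s21f.png

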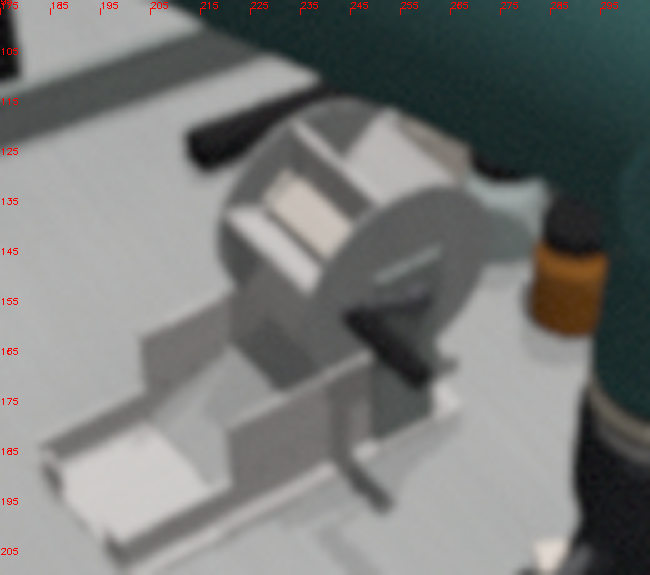

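```bash
python3 - <<'E'
from h import *
c,o=pickle.load(open('w21.pkl','rb')); zoom(c['image'],225,15,60,60,9,'w21c');zoom(c['image'],225,180,60,50,9,'w21d')
g=lambda u,v,z:onz(c,(u,v),z,o)
for n,l,rr,v,z in[('new+',241.1,262,65.2,.054),('new-',242,261.7,136,.054),('laid+',241.2,260.9,140.9,.054),('laid-',242.2,259.9,197,.054)]:
    a,b=g(l,v,z),g(rr,v,z); m=(a+b)/2; q=R.from_euler('z',-.0755).apply(m-[.5312,-.1586,0]); print(n,m.round(4),'wid',np.linalg.norm(a-b).round(4),'in row frame',q.round(4))
E
```

```text
new+ [ 0.5283 -0.1198  0.054 ] wid 0.0237 in row frame [0.0001 0.0389 0.054 ]
new- [ 0.5349 -0.1991  0.054 ] wid 0.0242 in row frame [ 0.0006 -0.0407  0.054 ]
laid+ [ 0.5344 -0.2052  0.054 ] wid 0.0244 in row frame [-0.0003 -0.0467  0.054 ]
laid- [ 0.5401 -0.279   0.054 ] wid 0.0235 in row frame [-0.0002 -0.1207  0.054 ]
```

View pics/w21c.png

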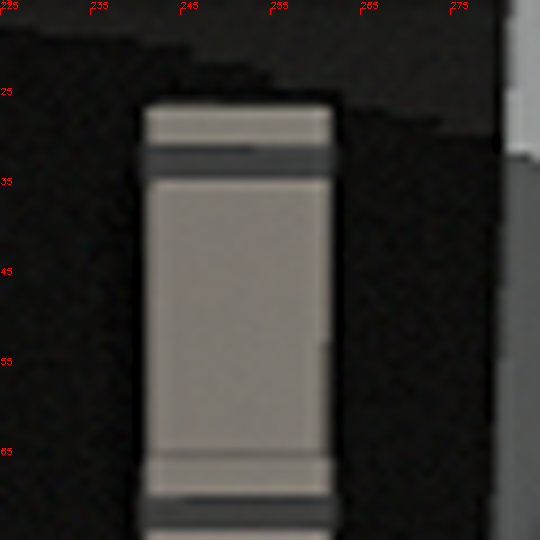

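View pics/w21d.png

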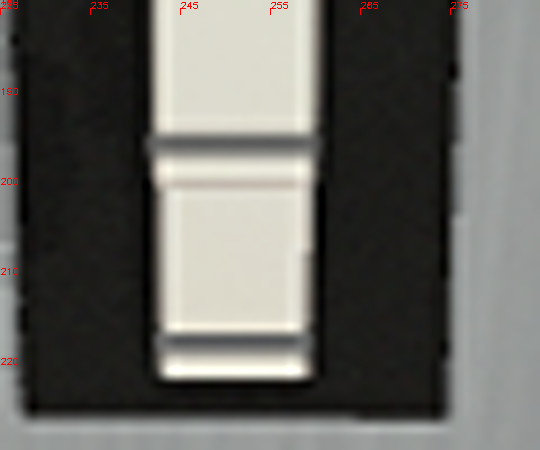

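View pics/s21m.png

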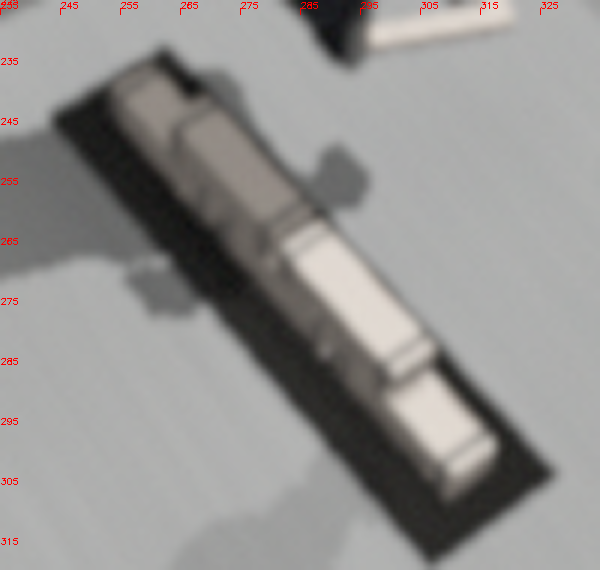

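```bash
python3 - <<'E'
from h import *
c,o=pickle.load(open('w21.pkl','rb'))
for v,l,rr in[(26.5,241,261.8),(221.8,242.6,259.8)]:
    m=(onz(c,(l,v),.03,o)+onz(c,(rr,v),.03,o))/2; print(R.from_euler('z',-.0755).apply(m-[.5312,-.1586,0]).round(4))
c=capture('top'); save('t21',c); print(order.finish_job(), r.get_obs()['t'])
E
```

```text
[-0.0002  0.0828  0.03  ]
[ 0.     -0.1685  0.03  ]
the job is handed in; nothing more can be done
the job is handed in; nothing more can be done
```

View pics/t21.png

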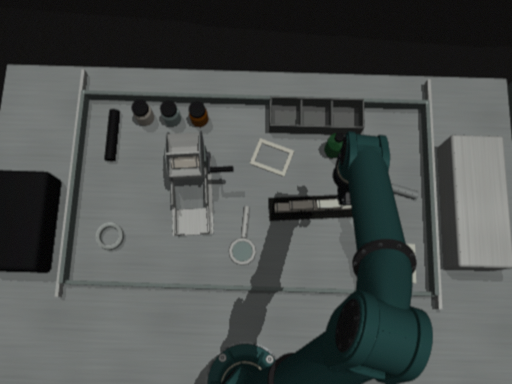

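The job is done and handed in at about 21 s. I turned the crank at about 0.5 rad/s to a drum angle of about 1.85 rad. One cassette dropped into the tray, and I laid it in the bare place of the second course.

- **Placing:** in the wrist-camera picture taken after release, the new cassette is about 1 mm off centre along the row and 0.4 mm across it. It is in line within about 0.006 rad and leaves a gap of about 6 mm to the cassette already laid. It seated at the expected height, with about 8 N of contact force.
- **Cassettes already laid:** low_left's outer end was within about 0.5 mm of its place before the laying, and the laid cassette's near end within about 1 mm. low_right's outer end is within about 0.5 mm of where the row's layout puts it; I had not measured it beforehand. low_mid is mostly hidden under the second course, so I did not measure it afterwards.
- **Feeder:** the side view after release shows the tray empty and the second cassette still in the drum.
- **Other things in the drawer:** those visible in the last pictures look unmoved. I compared them only by eye, and the arm partly hides some of them.

While I turned the crank, the arm lagged its commands by up to about 10 mm. I therefore judged the drum's angle from the measured tool position and the pictures.

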